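# Hang up the keys from the sprung key box

### The arm

A 7-joint arm with a two-finger parallel gripper is mounted at the origin on the work surface. World frame = base frame: x ahead of the robot, y to its left, z up, the work surface at z = 0. Lengths are in m, angles in rad, forces in N, time in s.
With the tool pointing down it reaches from about 0.425 to 0.8 m from the base axis. Payload 8.3 kg.
Tool frame: the origin (TCP) lies at the very end of the fingers, on their centre line; the grasp point (between the pads) lies 19 mm behind it (r.pinch_z is the distance from the TCP to the grasp point, in m); z points along the fingers, y is the line along which they close (so a half turn about z gives the same grasp; the last joint's range is limited). The gripper opens to 85 mm and grips with 20 to 120 N. Pads are 22 mm wide; open, the fingers measure 114 mm over their backs; the gripper's body (76 mm by 85 mm) begins 54 mm behind the grasp point. The pads swing forward as they close: fully open they stand 13 mm farther back than shut.
Start: joints at [1.158, 0.383, 0.016, 1.37, -0.006, 1.388, -0.046], TCP at [0.214, -0.587, 0.231] pointing down, gripper open.
Joint ranges: [-2.95, 2.95], [-0.25, 2.06], [-1.52, 1.56], [0.18, 2.33], [-1.44, 4.58], [0.02, 2.06], [-3.01, 3.01]. Speed limits (rad/s): [2.39, 2.39, 3.01, 3.01, 3.14, 3.14, 3.14].

### API

Orientations are given as a unit quaternion [w, x, y, z].
In Python, from cell import r gives the robot as it stands.
- The arm moves only by the tool move_arm, never from a script. Its argument "steps" is a list of rows, each an object of numbers: "tx", "ty", "tz": the shift along the tool's x, y, z in m; "yaw": the turn about the tool's z in degrees; "claw": the finger opening in m, from 0 to 0.0854. A call has 1 to 20 rows; each row shifts and turns the commanded pose from where the row before left it, along the tool's axes as they then stand; what a row does not reach is not made up. A row lasts 1/12 s, in which the tool goes at most 41.7 mm and 7.16 degrees, less where a joint would pass 70% of its speed; a pose out of reach is approached as far as the arm can. A call is refused whole if a number of a shift passes 0.0417 or a number of a turn 7.16, either way. A call with a gripper value outside its range is refused whole. The fingers move at their own pace and stop on an object; "squeeze" is the grip in N (left out, the last holds). Time passes only in rows, so rows that do not move let the fingers close. It gives the time, the measured TCP pose, the force, the opening and the grip force at its end, in the units of the state.
- r.read_state(): the state, without advancing time (a new reading comes with each control period).
- r.get_image(name): name is "scene" or "top" or "wrist"; returns (picture, depth): 400x640x3 uint8, red, green, blue; 400x640 float32, m along the optical axis (not along the pixel's ray), 0 where there is no reading.
- r.calibration(name): a dict with "K" (3x3 intrinsics, pixels), "k1" (the pictures are not rectified: a ray, as slopes to the right and down, at radius r is drawn at 1 + k1 r^2 times it, then the intrinsics apply), "origin" and "orientation" of the camera in the world. Camera axes: x right, y down, z forward; pixel columns grow to the right and rows downward; lengths in m; the calibration is good to about 2 mm. A picture is of the moment at which its call begins: read the wrist's pose just before it. calibration takes no time and is no camera call; for the wrist camera it gives the pose at the moment of the call.
- r.sign_off(): hands the job in; it is judged then, once.
The state is a dict: "time_s": time; "joint_positions": joint angles; "qd": joint speeds; "joint_torque": joint torques, N m; "tcp_pos": TCP position; "ee_rot": TCP orientation; "ft_force": force on the tool from outside, world axes, zero at the start; "wrist_torque": the same for the moment, N m; "width": finger opening in m; "gripper_force": force on a finger pad.
Only numpy, scipy, OpenCV 4.12 (cv2) and the standard library are available. Lean on these libraries where they do the work, as an engineer would, in place of code of your own. Each camera call takes 0.05 s, during which the arm holds its last target. There are 200 camera calls.

### The job

Press the red button so that the key box's lid springs up, and steady the waggling lid with the fingers until it stands still, wide open. Then take every key fob out of the box and hang each one astride the bar of the key rail, between the posts and beside the white fob that already hangs there, and finally push the lid down again until it catches. Do not knock the white fob off the rail, and leave the black planter where it stands.

Things in the scene. Friction and masses are not known exactly. Their poses are not given: they have to be found in the camera images.
- keybox: dark wooden key box, fixed: tray 140 (x) x 230 (y) mm, walls 5, rim 50 mm high, floor 5 mm up, a blue ledge 30 mm high fills x = 30 to 65 mm. Origin: centre of the tray's underside; -x is the front. There a step 75 mm wide, 40 high reaches to x = -145 mm and carries the red button; a steel catch 20 mm wide stands at x = -72 to -86 mm, 59 to 73 mm high
- release_top (a point): centre of the top of the round red release button, 28 mm across, on the step at x = -125 mm of the box; 54 mm above the mantel when out; pressed straight down
- release (a joint): travel of the button: 0 out, 0.006 m fully down; sprung, 5 N fully down; the lid is let go 2 to 4 mm down
- lid (a joint): lid angle: 0 shut, stop at 1.85 rad. A hood 140 x 230 x 32 mm, 90 g, hinged on the tray's far (+x) rim along the box's y. A soft spring throws it up when let go; it waggles some seconds, then stands at about 1.78 rad, hollow to the front; its outer face lies 32 mm from the rim plane. Under 2 N on the outer face from behind brings it down; the last mm need about 5 N, then it stays shut
- lid_hinge (a point): middle of the lid's hinge line (50 mm above the mantel, at x = +70 mm of the box)
- lid_edge (a point): middle of the lid's front rim, 140 mm from the hinge line; the top edge when the lid stands open. To latch the lid press down on its top near the middle of this edge
- rail: key rail, fixed: wooden foot 70 x 420 x 14 mm with two posts (14 mm thick, at y = +-190 mm) and a level round bar. Origin: centre of the foot's underside; the bar runs along its y
- rail_mid (a point): middle of the bar's axis, 124 mm above the mantel; bar 12 mm in diameter, 366 mm clear between the posts; its axes are those of the rail
- fob1: blue plastic key fob, 60 g, an upside-down U. Origin: centre under its feet, z up. Legs at x = +-13 to +-18 mm (gap 26), 30 mm wide (y). Crown over them, underside 34, top 40 mm above the origin; on it an upright grip tab 10 mm thick (x), 24 wide (y), 40 to 62 mm up. Front and back alike. Stands in the box, x roughly along the box's; may be absent
- fob2: yellow plastic key fob, 60 g, an upside-down U. Origin: centre under its feet, z up. Legs at x = +-13 to +-18 mm (gap 26), 30 mm wide (y). Crown over them, underside 34, top 40 mm above the origin; on it an upright grip tab 10 mm thick (x), 24 wide (y), 40 to 62 mm up. Front and back alike. Stands in the box, x roughly along the box's; may be absent
- fob3: green plastic key fob, 60 g, an upside-down U. Origin: centre under its feet, z up. Legs at x = +-13 to +-18 mm (gap 26), 30 mm wide (y). Crown over them, underside 34, top 40 mm above the origin; on it an upright grip tab 10 mm thick (x), 24 wide (y), 40 to 62 mm up. Front and back alike. Stands in the box, x roughly along the box's; may be absent
- fob4: orange plastic key fob, 60 g, an upside-down U. Origin: centre under its feet, z up. Legs at x = +-13 to +-18 mm (gap 26), 30 mm wide (y). Crown over them, underside 34, top 40 mm above the origin; on it an upright grip tab 10 mm thick (x), 24 wide (y), 40 to 62 mm up. Front and back alike. Stands in the box, x roughly along the box's; may be absent
- fob5: red plastic key fob, 60 g, an upside-down U. Origin: centre under its feet, z up. Legs at x = +-13 to +-18 mm (gap 26), 30 mm wide (y). Crown over them, underside 34, top 40 mm above the origin; on it an upright grip tab 10 mm thick (x), 24 wide (y), 40 to 62 mm up. Front and back alike. Stands in the box, x roughly along the box's; may be absent
- fob0: white plastic key fob, 60 g, an upside-down U. Origin: centre under its feet, z up. Legs at x = +-13 to +-18 mm (gap 26), 30 mm wide (y). Crown over them, underside 34, top 40 mm above the origin; on it an upright grip tab 10 mm thick (x), 24 wide (y), 40 to 62 mm up. Front and back alike. Already hangs astride the bar; stays there
- planter: matt black planter with a succulent, 104 mm across, 120 mm high; origin centre of underside; leave alone
There are look-alikes about, which are no part of the job. What is shaped like the fob0 but pink is not meant.

How it is judged:
On the way, in this order (a step that is already met when the one before it is completed fails the run):
1. the button is pressed and the lid springs up off its catch (value of joint release above 0.002 m and value of joint lid above 0.1 rad).
2. the fingers touch the wide open lid and it stays still for 0.4 s (contact force between the fingers and lid above 0.03 N and value of joint lid above 1.3 rad and velocity of joint lid between -0.25 and 0.25 rad/s), for 0.4 s.
3. every coloured fob hangs astride the bar between the posts, the lid still open (x of fob1 in the frame of rail_mid between -0.016 and 0.016 m and y of fob1 in the frame of rail_mid between -0.175 and 0.175 m and z of fob1 in the frame of rail_mid between -0.034 and -0.022 m and angle between each of fob1, fob2, fob3, fob4, fob5's own z axis and vertical below 0.4 rad and linear speed of each of fob1, fob2, fob3, fob4, fob5 below 0.05 m/s and x of fob2 in the frame of rail_mid between -0.016 and 0.016 m and y of fob2 in the frame of rail_mid between -0.175 and 0.175 m and z of fob2 in the frame of rail_mid between -0.034 and -0.022 m and x of fob3 in the frame of rail_mid between -0.016 and 0.016 m and y of fob3 in the frame of rail_mid between -0.175 and 0.175 m and z of fob3 in the frame of rail_mid between -0.034 and -0.022 m and x of fob4 in the frame of rail_mid between -0.016 and 0.016 m and y of fob4 in the frame of rail_mid between -0.175 and 0.175 m and z of fob4 in the frame of rail_mid between -0.034 and -0.022 m and x of fob5 in the frame of rail_mid between -0.016 and 0.016 m and y of fob5 in the frame of rail_mid between -0.175 and 0.175 m and z of fob5 in the frame of rail_mid between -0.034 and -0.022 m and value of joint lid above 0.5 rad), for 0.2 s.
At the end, for the whole second after the job is handed in: All the fobs that were in the box, and the white one, hang at rest astride the bar between the posts (crown resting on the bar within about 6 mm in height, feet within 16 mm of under the bar, tilt under 0.4 rad), and the lid is shut on its catch (under 0.03 rad) with the button out (x of fob1 in the frame of rail_mid between -0.016 and 0.016 m and y of fob1 in the frame of rail_mid between -0.175 and 0.175 m and z of fob1 in the frame of rail_mid between -0.034 and -0.022 m and angle between each of fob1, fob2, fob3, fob4, fob5, fob0's own z axis and vertical below 0.4 rad and linear speed of each of fob1, fob2, fob3, fob4, fob5, fob0 below 0.05 m/s and x of fob2 in the frame of rail_mid between -0.016 and 0.016 m and y of fob2 in the frame of rail_mid between -0.175 and 0.175 m and z of fob2 in the frame of rail_mid between -0.034 and -0.022 m and x of fob3 in the frame of rail_mid between -0.016 and 0.016 m and y of fob3 in the frame of rail_mid between -0.175 and 0.175 m and z of fob3 in the frame of rail_mid between -0.034 and -0.022 m and x of fob4 in the frame of rail_mid between -0.016 and 0.016 m and y of fob4 in the frame of rail_mid between -0.175 and 0.175 m and z of fob4 in the frame of rail_mid between -0.034 and -0.022 m and x of fob5 in the frame of rail_mid between -0.016 and 0.016 m and y of fob5 in the frame of rail_mid between -0.175 and 0.175 m and z of fob5 in the frame of rail_mid between -0.034 and -0.022 m and x of fob0 in the frame of rail_mid between -0.016 and 0.016 m and y of fob0 in the frame of rail_mid between -0.175 and 0.175 m and z of fob0 in the frame of rail_mid between -0.034 and -0.022 m and value of joint lid below 0.03 rad and velocity of joint lid between -0.05 and 0.05 rad/s and value of joint release below 0.002 m); the robot touches nothing.
It fails at once if the white fob is knocked off the rail (z of fob0 in the frame of rail_mid below -0.06 m).
It fails at once if the planter is shifted more than 30 mm or knocked over (distance of planter from where it was at the start of the episode above 0.03 m or angle between planter's own z axis and vertical above 0.5 rad).
Of fob1, fob2, fob3, fob4, fob5 only 3 to 5 are there at a start; the rules pass over those that are not, and their reading is None.
At some moment in a run one of fob1, fob2, fob3, fob4, fob5 may be knocked a few centimetres aside while the robot is not near it.
It also fails if it takes over 210 s, if anything falls off the work surface, if the arm or the gripper's body presses on something with over 40 N, if the wrist force passes 120 N, or if a joint passes its speed limit or range.

## Working session

There is one attempt and no reset: what is moved stays moved. The work goes in short steps, Python scripts to look and compute and a tool call to move; the robot and the scene stay as the last step left them, time stands still between calls to the robot, and variables do not carry over. Pictures are saved under pics/ and viewed, at most 14 in all, crops included, and the job is handed in when it is done.

Besides the shell and the picture viewer there is one more tool, called after "Call:" as name(argument=value, ...) on one line, values as JSON. move_arm: Moves the arm, as the interface text tells. Its arguments: {"type":"object","properties":{"steps":{"type":"array","items":{"type":"object","properties":{"tx":{"type":"number"},"ty":{"type":"number"},"tz":{"type":"number"},"yaw":{"type":"number"},"claw":{"type":"number"}}}},"squeeze":{"type":"number"}},"required":["steps"]}

```bash
ls; mkdir -p pics; cat > h.py <<'E'
import numpy as np, cv2
from cell import r
from scipy.spatial.transform import Rotation as R
def rot(q): return R.from_quat([q[1],q[2],q[3],q[0]]).as_matrix()
def cap(name, save=None):
    c=r.calibration(name); im,d=r.get_image(name)
    if save: cv2.imwrite('pics/'+save,im[:,:,::-1])
    return im,d,c
def rays(c,uv):
    K=np.array(c['K'],float); uv=np.atleast_2d(np.array(uv,float))
    p=cv2.undistortPoints(uv.reshape(-1,1,2),K,np.array([c['k1'],0,0,0,0.])).reshape(-1,2)
    d=np.c_[p,np.ones(len(p))]
    return np.array(c['origin']), d@rot(c['orientation']).T
def onplane(c,uv,z):
    o,d=rays(c,uv); return o+d*((z-o[2])/d[:,2])[:,None]
def bydepth(c,uv,D):
    o,d=rays(c,uv); return o+d*np.asarray(D).reshape(-1,1)
def cloud(d,c,mask):
    v,u=np.nonzero(mask&(d>0)); return bydepth(c,np.c_[u,v],d[v,u]) if len(u) else np.zeros((0,3))
E
python3 - <<'E'
from h import *
for n in ('scene','top'):
    im,d,c=cap(n,n+'0.png'); print(n,{k:np.round(v,3).tolist() for k,v in c.items()})
s=r.read_state(); print(s); print(r.pinch_z)
print({k:np.round(v,3).tolist() for k,v in r.calibration('wrist').items()})
E
```

```text
pics
scene {'K': [[383.001, 0.0, 314.196], [0.0, 383.001, 193.698], [0.0, 0.0, 1.0]], 'k1': -0.094, 'origin': [1.087, -0.552, 0.583], 'orientation': [-0.444, 0.816, 0.328, -0.173]}
top {'K': [[509.228, 0.0, 311.826], [0.0, 509.228, 195.002], [0.0, 0.0, 1.0]], 'k1': 0.007, 'origin': [0.534, -0.001, 1.452], 'orientation': [0.017, -0.701, 0.713, -0.017]}
{'time_s': 0.1, 'joint_positions': array([ 1.15808835,  0.38413519,  0.01638492,  1.37103422, -0.00629495,
        1.38820878, -0.04651783]), 'qd': array([ 0.0007081 , -0.0022752 ,  0.00020394, -0.00413252,  0.00010993,
        0.00250329,  0.00052216]), 'joint_torque': array([ 2.57491716e-03, -6.29132938e+01,  8.47213715e-01, -3.72757173e+01,
        1.69068540e-02,  1.04430289e-02,  3.42798421e-05]), 'tcp_pos': array([ 0.21407272, -0.5867158 ,  0.23039745]), 'ee_rot': array([-8.51794064e-04,  9.84739623e-01,  1.74031953e-01, -1.67071418e-04]), 'ft_force': array([-0.33808917,  0.16378392,  0.1141205 ]), 'wrist_torque': array([-0.01835187,  0.01364064,  0.00438217]), 'gripper_force': 0.0, 'width': 0.08505705999234753}
0.0187
{'K': [[349.963, 0.0, 318.785], [0.0, 349.963, 197.923], [0.0, 0.0, 1.0]], 'k1': -0.018, 'origin': [0.279, -0.563, 0.373], 'orientation': [0.111, 0.812, -0.568, -0.079]}
```

View pics/scene0.png

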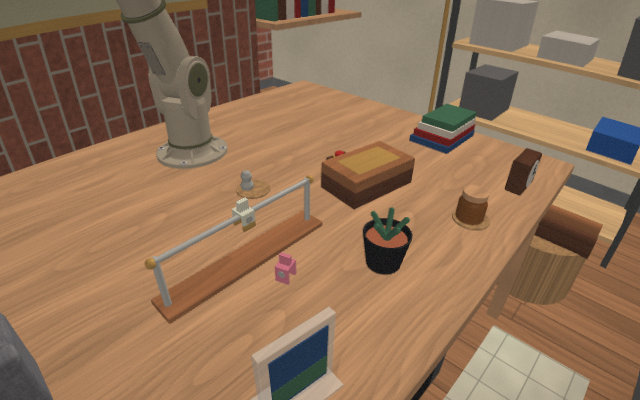

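View pics/top0.png

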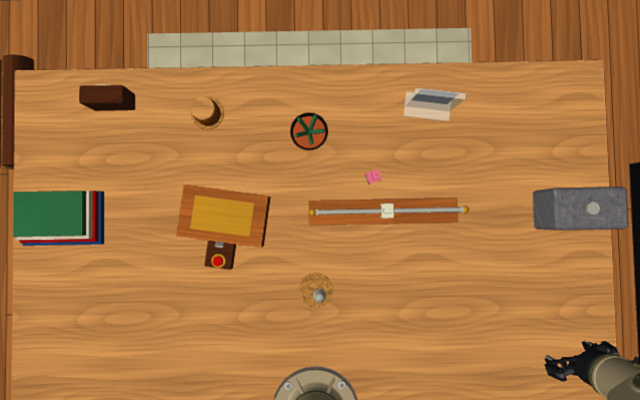

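The scene view shows the box at (368,172), the white fob at (243,213), the planter at (386,240) and the pink decoy at (286,268). In the top view the box is at (222,215), the red button at (218,261), the bar runs (312,212)–(464,209) with the white fob at (387,211), and pink is at (373,177).

Look-alikes: the button could be confused with the red in the book stack at (75,240 top). The fob to avoid is the pink one at (373,177 top), off the rail. The one hanging on the bar at (387,211) is white.

```bash
cat >> h.py <<'E'
def tri(c1,u1,c2,u2):
    o1,d1=rays(c1,u1);o2,d2=rays(c2,u2);d1=d1[0];d2=d2[0]
    t=np.linalg.lstsq(np.c_[d1,-d2],o2-o1,rcond=None)[0]
    a=o1+d1*t[0];b=o2+d2*t[1]; return (a+b)/2,np.linalg.norm(a-b)
def blobs(im,lo,hi,amin=20,roi=None):
    hsv=cv2.cvtColor(im,cv2.COLOR_RGB2HSV); m=cv2.inRange(hsv,np.array(lo),np.array(hi))
    if roi: k=np.zeros_like(m); k[roi[1]:roi[3],roi[0]:roi[2]]=255; m&=k
    n,l,s,ce=cv2.connectedComponentsWithStats(m)
    return [(s[i,4],ce[i].round(1),s[i,:4].tolist(),l==i) for i in range(1,n) if s[i,4]>=amin]
def go(p,yaw=None):
    """print shift in tool axes to world point p and yaw (world angle of tool x, deg)"""
    s=r.read_state(); M=rot(s['ee_rot']); y0=np.degrees(np.arctan2(M[1,0],M[0,0]))
    print('at',s['tcp_pos'].round(4),'yaw',y0.round(1),'tilt z',M[:,2].round(3),'t',s['time_s'])
    print('tool shift',(M.T@(np.array(p)-s['tcp_pos'])).round(4))
    if yaw is not None: print('turn about tool z', -((yaw-y0+90)%180-90),'or',-((yaw-y0+180)%360-180))
E
python3 - <<'E'
from h import *
a,d,ct=cap('top'); b,db,cs=cap('scene')
bt=blobs(a,(0,200,120),(8,255,255),20,(190,230,250,280)); bs=blobs(b,(0,180,80),(8,255,255),5,(300,130,370,175))
for x in bt: print('top red',x[:3],onplane(ct,x[1],.054), cloud(d,ct,x[3]).mean(0))
for x in bs: print('scene red',x[:3])
# lid: brown/yellow from depth
P=cloud(d,ct,np.pad(np.ones((120,130),bool),((160,120),(160,350))))
z=P[:,2]; T=P[(z>.07)&(z<.1)]
print('lid top n',len(T),np.median(T[:,2]))
rc=cv2.minAreaRect((T[:,:2]*1000).astype(np.float32)); print('lid rect',rc, cv2.boxPoints(rc))
# bar
P=cloud(d,ct,np.pad(np.ones((60,190),bool),((180,160),(290,160))))
T=P[(P[:,2]>.105)&(P[:,2]<.14)]; print('bar n',len(T),np.median(T[:,2]), T.min(0),T.max(0))
print('fit x=a+by',np.polyfit(T[:,1],T[:,0],1), T[:,0].std())
F=P[(P[:,2]>.145)]; print('white',len(F),F.mean(0) if len(F) else 0)
f=blobs(a,(5,80,60),(20,220,220),300,(300,190,470,235))
for x in f: print('foot',x[:3]); Q=cloud(d,ct,x[3]); print(cv2.minAreaRect((Q[abs(Q[:,2]-.014)<.006][:,:2]*1000).astype(np.float32)),np.median(Q[:,2]))
# end knobs triangulation
for im,n in((a,'top'),(b,'scene')):
    for x in blobs(im,(18,100,80),(28,255,255),8,(300,195,475,225) if n=='top' else (140,170,320,275)): print(n,'knob',x[:3])
    for x in blobs(im,(20,0,170),(60,70,255),20,(370,195,400,225) if n=='top' else (225,190,260,235)): print(n,'white',x[:3])
E
```

```text
top red (np.int32(76), array([217.3, 260.8]), [213, 256, 10, 10]) [[0.4247846  0.25989246 0.054     ]] [0.42476777 0.26009105 0.05287492]
scene red (np.int32(26), array([338.7, 152.7]), [336, 151, 8, 5])
lid top n 4518 0.08273479523596128
lid rect ((541.7551879882812, 243.50381469726562), (231.19903564453125, 155.15773010253906), 81.1653823852539) [[447.34262  141.19058 ]
 [600.65955  117.361015]
 [636.1677   345.81705 ]
 [482.85083  369.6466  ]]
bar n 841 0.12993620424666674 [ 0.53334349 -0.40504149  0.10972081] [0.56977267 0.00697509 0.13990689]
fit x=a+by [-0.00150735  0.55156402] 0.005888412155608588
white 39 [ 0.55249656 -0.19232829  0.15802156]
foot (np.int32(6886), array([384. , 212.2]), [300, 190, 170, 45])
((549.8687133789062, -208.08956909179688), (476.832275390625, 122.47394561767578), 89.40006256103516) 0.003943044034940613
top knob (np.int32(32), array([464.9, 208.9]), [463, 206, 5, 7])
top knob (np.int32(32), array([312.1, 211.8]), [309, 209, 7, 7])
top white (np.int32(162), array([386.8, 210.4]), [381, 204, 13, 14])
scene knob (np.int32(16), array([310.2, 178.4]), [307, 176, 6, 7])
scene knob (np.int32(8), array([236.4, 222.8]), [234, 222, 6, 3])
scene knob (np.int32(40), array([248.6, 226.4]), [243, 222, 12, 10])
scene knob (np.int32(58), array([150.2, 263.1]), [146, 258, 10, 11])
scene white (np.int32(31), array([241.5, 200.3]), [237, 198, 11, 6])
scene white (np.int32(77), array([243.5, 211.2]), [232, 207, 22, 9])
```

Call:
move_arm(steps=[{"yaw": -7,"claw": 0},{"yaw": -7},{"yaw": -7},{"yaw": -7},{"yaw": -7},{"yaw": -7},{"yaw": -7},{"yaw": -7},{"yaw": -5.2},{},{}])

```text
$.steps[0]: bad value
```

```bash
python3 - <<'E'
from h import *
ct=r.calibration('top');cs=r.calibration('scene')
for n,u,v in(('button',(217.3,260.8),(338.7,152.7)),('knobA',(312.1,211.8),(310.2,178.4)),('knobB',(464.9,208.9),(150.2,263.1)),('whitetab',(386.8,210.4),(241.5,200.3))):
    print(n,tri(ct,u,cs,v))
go((0.50,-0.25,0.23),81.2); go((.421,.2605,.10),81.2)
E
```

```text
button (array([0.4245125 , 0.26026186, 0.05160951]), np.float64(0.0002281437171645398))
knobA (array([ 5.53688167e-01, -4.25091143e-04,  1.25400129e-01]), np.float64(0.002178891699477007))
knobB (array([ 0.55370008, -0.39861398,  0.12489973]), np.float64(0.0007947629955114316))
whitetab (array([ 0.55194952, -0.19218954,  0.15575497]), np.float64(0.002498130962614934))
at [ 0.2141 -0.5869  0.2307] yaw 20.0 tilt z [-0.     0.001 -1.   ] t 0.2
tool shift [ 0.384  -0.2185  0.0009]
turn about tool z -61.156477585782 or -61.156477585782
at [ 0.2141 -0.5869  0.2307] yaw 20.0 tilt z [-0.     0.001 -1.   ] t 0.2
tool shift [ 0.4848 -0.725   0.1315]
turn about tool z -61.156477585782 or -61.156477585782
```

Call:
move_arm(steps=[{"tx": 0,"ty": 0,"tz": 0,"yaw": -7,"claw": 0.0},{"tx": 0,"ty": 0,"tz": 0,"yaw": -7,"claw": 0.0},{"tx": 0,"ty": 0,"tz": 0,"yaw": -7,"claw": 0.0},{"tx": 0,"ty": 0,"tz": 0,"yaw": -7,"claw": 0.0},{"tx": 0,"ty": 0,"tz": 0,"yaw": -7,"claw": 0.0},{"tx": 0,"ty": 0,"tz": 0,"yaw": -7,"claw": 0.0},{"tx": 0,"ty": 0,"tz": 0,"yaw": -7,"claw": 0.0},{"tx": 0,"ty": 0,"tz": 0,"yaw": -7,"claw": 0.0},{"tx": 0,"ty": 0,"tz": 0,"yaw": -5.2,"claw": 0.0}])

```text
time_s: 0.95
tcp_pos: [0.2141, -0.587, 0.2309]
ee_rot: [-0.0, 0.757, 0.654, 0.0]
ft_force: [-0.7, -0.3, -0.1]
width: 0.0002
gripper_force: 0.0
```

Call:
move_arm(steps=[{"tx": 0.0343,"ty": 0.021,"tz": 0,"yaw": 0,"claw": 0},{"tx": 0.0343,"ty": 0.021,"tz": 0,"yaw": 0,"claw": 0},{"tx": 0.0343,"ty": 0.021,"tz": 0,"yaw": 0,"claw": 0},{"tx": 0.0343,"ty": 0.021,"tz": 0,"yaw": 0,"claw": 0},{"tx": 0.0343,"ty": 0.021,"tz": 0,"yaw": 0,"claw": 0},{"tx": 0.0343,"ty": 0.021,"tz": 0,"yaw": 0,"claw": 0},{"tx": 0.0343,"ty": 0.021,"tz": 0,"yaw": 0,"claw": 0},{"tx": 0.0343,"ty": 0.021,"tz": 0,"yaw": 0,"claw": 0},{"tx": 0.0343,"ty": 0.021,"tz": 0,"yaw": 0,"claw": 0},{"tx": 0.0343,"ty": 0.021,"tz": 0,"yaw": 0,"claw": 0},{"tx": 0.0343,"ty": 0.021,"tz": 0,"yaw": 0,"claw": 0},{"tx": 0.0379,"ty": -0.012,"tz": 0,"yaw": 0,"claw": 0},{"tx": 0.0379,"ty": -0.012,"tz": 0,"yaw": 0,"claw": 0},{"tx": 0.0379,"ty": -0.012,"tz": 0,"yaw": 0,"claw": 0},{"tx": 0.0379,"ty": -0.012,"tz": 0,"yaw": 0,"claw": 0},{"tx": 0.0379,"ty": -0.012,"tz": 0,"yaw": 0,"claw": 0},{"tx": 0.0379,"ty": -0.012,"tz": 0,"yaw": 0,"claw": 0},{"tx": 0.0379,"ty": -0.012,"tz": 0,"yaw": 0,"claw": 0},{"tx": 0.0379,"ty": -0.012,"tz": 0,"yaw": 0,"claw": 0},{"tx": 0.0379,"ty": -0.012,"tz": 0,"yaw": 0,"claw": 0}])

```text
time_s: 2.62
tcp_pos: [0.4444, 0.1058, 0.2315]
ee_rot: [0.0, 0.759, 0.651, 0.0]
ft_force: [1.0, -0.1, -0.2]
width: -0.0001
gripper_force: 0.0
```

```bash
python3 - <<'E'
from h import *
im,d,c=cap('wrist'); cv2.imwrite('pics/w1.png',im[:,:,::-1])
for x in blobs(im,(0,200,100),(8,255,255),60): print(x[:3],onplane(c,x[1],.054),cloud(d,c,x[3]).mean(0) if (d[x[3]]>0).any() else 0)
go((.421,.2605,.13),81.2)
E
```

```text
(np.int32(423), array([266.8,   6.6]), [251, 0, 32, 17]) [[0.4241406  0.25463172 0.054     ]] [0.42407524 0.25471436 0.05355897]
at [0.4424 0.1148 0.232 ] yaw 81.8 tilt z [ 0.001  0.003 -1.   ] t 2.6667
tool shift [ 0.1408 -0.042   0.1024]
turn about tool z 0.5978353596936898 or 0.597835359693704
```

View pics/w1.png

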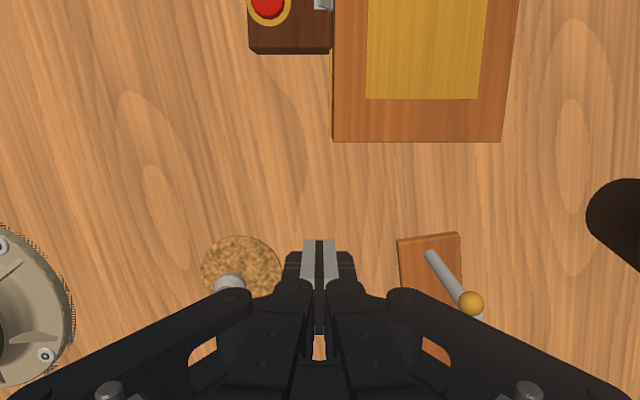

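The wrist view shows the red button at (267,7), with the gold ring around it on the step, and the lid to its right. That agrees with (0.4245, 0.260).

Call:
move_arm(steps=[{"tx": 0.0352,"ty": -0.0105,"tz": 0,"yaw": 0.3,"claw": 0},{"tx": 0.0352,"ty": -0.0105,"tz": 0,"yaw": 0,"claw": 0},{"tx": 0.0352,"ty": -0.0105,"tz": 0,"yaw": 0,"claw": 0},{"tx": 0.0352,"ty": -0.0105,"tz": 0,"yaw": 0,"claw": 0},{"tx": 0,"ty": 0,"tz": 0.04,"yaw": 0,"claw": 0},{"tx": 0,"ty": 0,"tz": 0.04,"yaw": 0,"claw": 0},{"tx": 0,"ty": 0,"tz": 0.04,"yaw": 0,"claw": 0},{"tx": 0,"ty": 0,"tz": 0.03,"yaw": 0,"claw": 0},{"tx": 0,"ty": 0,"tz": 0,"yaw": 0,"claw": 0},{"tx": 0,"ty": 0,"tz": 0,"yaw": 0,"claw": 0},{"tx": 0,"ty": 0,"tz": 0,"yaw": 0,"claw": 0}])

```text
time_s: 3.58
tcp_pos: [0.4266, 0.2505, 0.0832]
ee_rot: [0.0, 0.761, 0.649, 0.001]
ft_force: [-0.1, -0.2, 0.5]
width: 0.0001
gripper_force: 0.0
```

```bash
python3 - <<'E'
from h import *
go((.421,.2605,.047),81.2)
E
```

```text
at [0.4266 0.2505 0.0832] yaw 80.9 tilt z [ 0.002  0.001 -1.   ] t 3.5833
tool shift [ 0.0089 -0.0072  0.0362]
turn about tool z -0.25244278574643886 or -0.25244278574643886
```

Call:
move_arm(steps=[{"tx": 0.009,"ty": -0.007,"tz": 0,"yaw": 0,"claw": 0},{"tx": 0,"ty": 0,"tz": 0.015,"yaw": 0,"claw": 0},{"tx": 0,"ty": 0,"tz": 0.01,"yaw": 0,"claw": 0},{"tx": 0,"ty": 0,"tz": 0.006,"yaw": 0,"claw": 0},{"tx": 0,"ty": 0,"tz": 0.004,"yaw": 0,"claw": 0},{"tx": 0,"ty": 0,"tz": 0,"yaw": 0,"claw": 0},{"tx": 0,"ty": 0,"tz": 0,"yaw": 0,"claw": 0},{"tx": 0,"ty": 0,"tz": 0,"yaw": 0,"claw": 0},{"tx": 0,"ty": 0,"tz": 0,"yaw": 0,"claw": 0},{"tx": 0,"ty": 0,"tz": 0,"yaw": 0,"claw": 0}])

```text
time_s: 4.42
tcp_pos: [0.4213, 0.26, 0.048]
ee_rot: [0.001, 0.761, 0.649, 0.001]
ft_force: [-3.6, -2.0, 11.2]
width: 0.0001
gripper_force: 5.3
```

```bash
python3 - <<'E'
from h import *
im,d,c=cap('scene','scene1.png')
go((.55,.2405,.2),81.2)
E
```

```text
at [0.4213 0.26   0.048 ] yaw 80.9 tilt z [ 0.002  0.    -1.   ] t 4.4667
tool shift [ 0.0011  0.1305 -0.1517]
turn about tool z -0.2917209598301582 or -0.29172095983017243
```

View pics/scene1.png

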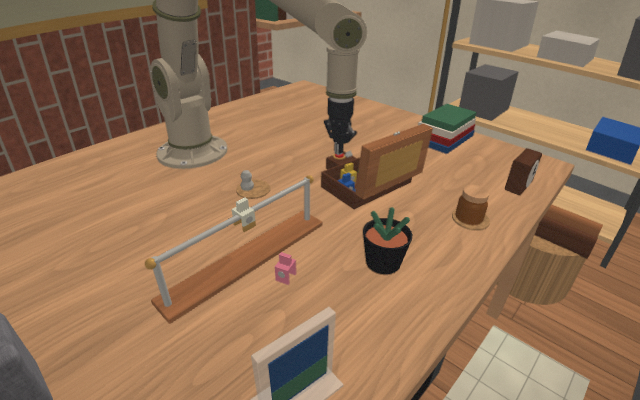

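The lid is up at (395,160), with a blue fob at (347,180) and a yellow one at (350,170) in the tray.

Call:
move_arm(steps=[{"tx": 0,"ty": 0,"tz": -0.036,"yaw": 0,"claw": 0},{"tx": 0,"ty": 0,"tz": -0.036,"yaw": 0,"claw": 0},{"tx": 0,"ty": 0,"tz": -0.036,"yaw": 0,"claw": 0},{"tx": 0,"ty": 0,"tz": -0.036,"yaw": 0,"claw": 0},{"tx": 0,"ty": 0,"tz": -0.036,"yaw": 0,"claw": 0},{"tx": -0.016,"ty": 0.0295,"tz": 0,"yaw": 0,"claw": 0},{"tx": -0.016,"ty": 0.0295,"tz": 0,"yaw": 0,"claw": 0},{"tx": -0.016,"ty": 0.0295,"tz": 0,"yaw": 0,"claw": 0},{"tx": -0.016,"ty": 0.0295,"tz": 0,"yaw": 0,"claw": 0},{"tx": 0,"ty": 0,"tz": 0,"yaw": 0,"claw": 0},{"tx": 0,"ty": 0,"tz": 0,"yaw": 0,"claw": 0},{"tx": 0,"ty": 0,"tz": 0,"yaw": 0,"claw": 0}])

```text
time_s: 5.47
tcp_pos: [0.5263, 0.1784, 0.2266]
ee_rot: [-0.0, 0.761, 0.649, 0.0]
ft_force: [0.6, 0.6, 0.4]
width: -0.0001
gripper_force: 0.0
```

```bash
cat >> h.py <<'E'
BO=np.array([.5483,.2405,0.]); BX=np.array([.988,-.155,0]); BY=np.array([.155,.988,0])
def box(P): Q=np.atleast_2d(P)-BO; return np.c_[Q@BX,Q@BY,Q[:,2]]
def world(x,y,z): return BO+x*BX+y*BY+np.array([0,0,z])
COL=dict(blue=((98,130,60),(118,255,255)),yellow=((22,140,100),(32,255,255)),green=((45,100,50),(85,255,255)),orange=((9,170,140),(17,255,255)),red=((0,170,100),(6,255,255)))
E
python3 - <<'E'
from h import *
im,d,c=cap('wrist','w2.png')
s=r.read_state(); print(s['tcp_pos'],s['time_s'],box(s['tcp_pos']))
for n,(lo,hi) in COL.items():
    for x in blobs(im,lo,hi,150):
        P=cloud(d,c,x[3]); Q=box(P); t=Q[Q[:,2]>Q[:,2].max()-.006]; print(n,x[:3],'top',t.mean(0).round(4),'n',len(t))
P=cloud(d,c,np.ones(d.shape,bool)); Q=box(P); L=Q[(Q[:,2]>.15)&(Q[:,0]>.06)&(abs(Q[:,1])<.12)]
print('lid',len(L),L.min(0) if len(L) else 0,L.max(0) if len(L) else 0)
E
```

```text
[0.52589906 0.17901361 0.22677074] 5.5167 [[-0.01260174 -0.0642207   0.22677074]]
blue (np.int32(1224), array([336.3, 196. ]), [318, 177, 38, 39]) top [ 0.0045 -0.0841  0.0665] n 289
yellow (np.int32(1292), array([294.5, 150.8]), [275, 132, 41, 37]) top [-0.0343 -0.0408  0.0665] n 325
green (np.int32(1388), array([321.4, 102. ]), [299, 82, 46, 42]) top [-0.0095  0.0026  0.0667] n 349
green (np.int32(423), array([615.5, 357.2]), [599, 321, 32, 65]) top [ 0.2571 -0.2306  0.1216] n 86
orange (np.int32(8335), array([450.8, 155.7]), [406, 0, 110, 296]) top [ 0.0899 -0.0736  0.1844] n 31
orange (np.int32(359), array([469.4,  36.4]), [462, 0, 16, 79]) top [0.1031 0.052  0.0856] n 123
orange (np.int32(477), array([480.6,  44.5]), [472, 0, 17, 93]) top [0.1054 0.0425 0.1002] n 216
orange (np.int32(1336), array([493.8,  58.2]), [481, 0, 28, 144]) top [0.1085 0.0228 0.1218] n 293
orange (np.int32(14975), array([541.7, 147.7]), [493, 0, 102, 306]) top [ 0.1026 -0.0233  0.1866] n 11692
orange (np.int32(223), array([515.2,  61.5]), [506, 28, 16, 65]) top [0.111  0.0289 0.1377] n 197
orange (np.int32(1594), array([314.5,  52. ]), [292, 31, 47, 43]) top [-0.0155  0.0444  0.0667] n 392
orange (np.int32(2750), array([589.9, 308.1]), [554, 278, 83, 73]) top [ 0.2149 -0.2142  0.0838] n 2
red (np.int32(867), array([288.1,   9.7]), [267, 0, 45, 25]) top [-0.0369  0.0778  0.0664] n 90
red (np.int32(846), array([191.2, 104.1]), [175, 89, 34, 31]) top [-0.124   0.0015  0.0536] n 792
lid 18211 [ 0.08463486 -0.11362546  0.15007514] [0.12248708 0.05154937 0.19464393]
```

View pics/w2.png

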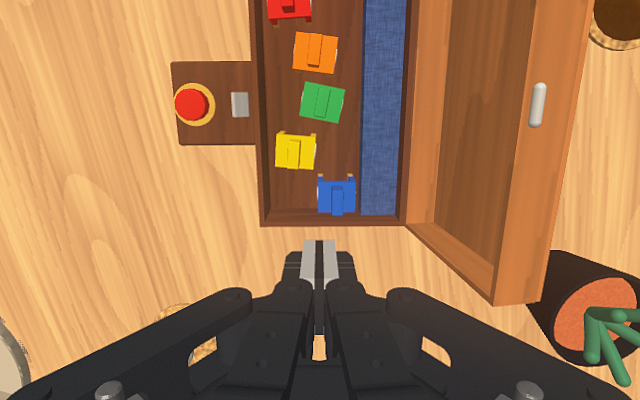

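The wrist view shows five fobs on the tray floor: red (288,10), orange (315,52), green (321,102), yellow (295,151) and blue (336,196). Their tops measure 0.0665 m, against 0.067 expected. The open lid is on the right.

Call:
move_arm(steps=[{"tx": 0.016,"ty": 0.018,"tz": 0,"yaw": 0,"claw": 0},{"tx": 0.016,"ty": 0.018,"tz": 0.015,"yaw": 0,"claw": 0},{"tx": 0.016,"ty": 0.018,"tz": 0.02,"yaw": 0,"claw": 0},{"tx": 0.016,"ty": 0.018,"tz": 0.027,"yaw": 0,"claw": 0},{"tx": 0,"ty": 0.004,"tz": 0,"yaw": 0,"claw": 0},{"tx": 0,"ty": 0.004,"tz": 0,"yaw": 0,"claw": 0},{"tx": 0,"ty": 0.004,"tz": 0,"yaw": 0,"claw": 0},{"tx": 0,"ty": 0.004,"tz": 0,"yaw": 0,"claw": 0},{"tx": 0,"ty": 0.004,"tz": 0,"yaw": 0,"claw": 0},{"tx": 0,"ty": 0.004,"tz": 0,"yaw": 0,"claw": 0},{"tx": 0,"ty": 0,"tz": 0,"yaw": 0,"claw": 0},{"tx": 0,"ty": 0,"tz": 0,"yaw": 0,"claw": 0},{"tx": 0,"ty": 0,"tz": 0,"yaw": 0,"claw": 0},{"tx": 0,"ty": 0,"tz": 0,"yaw": 0,"claw": 0},{"tx": 0,"ty": 0,"tz": 0,"yaw": 0,"claw": 0},{"tx": 0,"ty": 0,"tz": 0,"yaw": 0,"claw": 0}])

```text
time_s: 6.85
tcp_pos: [0.6313, 0.2262, 0.1644]
ee_rot: [-0.0, 0.761, 0.649, 0.0]
ft_force: [-0.1, -0.1, -0.3]
width: -0.0001
gripper_force: 0.0
```

```bash
python3 - <<'E'
from h import *
s=r.read_state(); print(box(s['tcp_pos']),s['time_s'],s['ft_force'],s['gripper_force'])
im,d,c=cap('wrist','w3.png')
P=cloud(d,c,np.ones(d.shape,bool)); Q=box(P); 
for lo in (.08,.1,.12,.14,.16,.18):
    L=Q[(Q[:,2]>lo)&(Q[:,2]<lo+.01)&(Q[:,0]>.06)&(Q[:,1]>.03)&(Q[:,1]<.1)]; print(lo,len(L),L.min(0).round(4) if len(L) else 0,L.max(0).round(4) if len(L) else 0)
E
```

```text
[[ 0.08424884 -0.00123553  0.16438012]] 6.85 [-0.09508439 -0.0518334  -0.34045533] 0.0
0.08 3294 [0.1044 0.03   0.08  ] [0.2844 0.1    0.09  ]
0.1 0 0 0
0.12 0 0 0
0.14 0 0 0
0.16 0 0 0
0.18 17628 [0.0982 0.03   0.18  ] [0.1301 0.0996 0.1889]
```

View pics/w3.png

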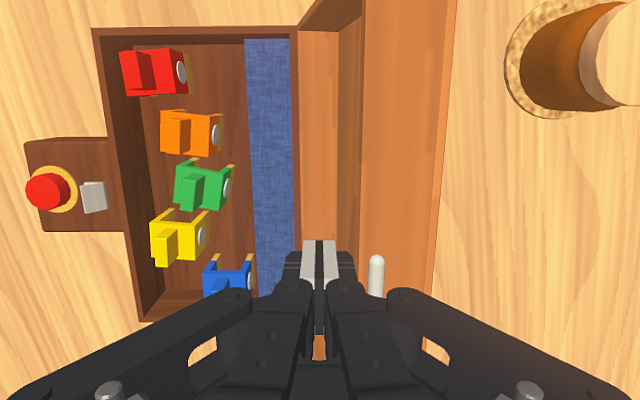

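The fingers at (318,260) stand just short of the lid's rim at (363,200). The lid rests at about 1.78 rad, so I'll creep on.

Call:
move_arm(steps=[{"tx": 0,"ty": 0.003,"tz": 0,"yaw": 0,"claw": 0},{"tx": 0,"ty": 0.002,"tz": 0,"yaw": 0,"claw": 0},{"tx": 0,"ty": 0.002,"tz": 0,"yaw": 0,"claw": 0},{"tx": 0,"ty": 0,"tz": 0,"yaw": 0,"claw": 0},{"tx": 0,"ty": 0,"tz": 0,"yaw": 0,"claw": 0},{"tx": 0,"ty": 0,"tz": 0,"yaw": 0,"claw": 0},{"tx": 0,"ty": 0,"tz": 0,"yaw": 0,"claw": 0},{"tx": 0,"ty": 0,"tz": 0,"yaw": 0,"claw": 0},{"tx": 0,"ty": 0,"tz": 0,"yaw": 0,"claw": 0},{"tx": 0,"ty": 0,"tz": 0,"yaw": 0,"claw": 0},{"tx": 0,"ty": 0,"tz": 0,"yaw": 0,"claw": 0}])

```text
time_s: 7.82
tcp_pos: [0.6384, 0.2251, 0.1644]
ee_rot: [0.0, 0.761, 0.649, 0.0]
ft_force: [0.2, -0.2, -0.4]
width: 0.0001
gripper_force: 0.0
```

```bash
cat > lid.py <<'E'
from h import *
s=r.read_state(); print(box(s['tcp_pos']),s['time_s'],s['ft_force'],s['gripper_force'])
im,d,c=cap('wrist')
Q=box(cloud(d,c,np.ones(d.shape,bool)))
L=Q[(Q[:,2]>.17)&(Q[:,2]<.2)&(Q[:,0]>.06)&(Q[:,1]>.03)&(Q[:,1]<.1)]; print(len(L),np.percentile(L[:,0],1),L[:,2].max())
E
python3 lid.py
```

```text
[[ 0.09140717 -0.00129513  0.16441259]] 7.8167 [ 0.16429794 -0.17951709 -0.41133283] 0.015533573132415768
17634 0.10522137815809045 0.18657321281903683
```

Call:
move_arm(steps=[{"tx": 0,"ty": 0.002,"tz": 0,"yaw": 0,"claw": 0},{"tx": 0,"ty": 0.002,"tz": 0,"yaw": 0,"claw": 0},{"tx": 0,"ty": 0.001,"tz": 0,"yaw": 0,"claw": 0},{"tx": 0,"ty": 0,"tz": 0,"yaw": 0,"claw": 0},{"tx": 0,"ty": 0,"tz": 0,"yaw": 0,"claw": 0},{"tx": 0,"ty": 0,"tz": 0,"yaw": 0,"claw": 0},{"tx": 0,"ty": 0,"tz": 0,"yaw": 0,"claw": 0},{"tx": 0,"ty": 0,"tz": 0,"yaw": 0,"claw": 0},{"tx": 0,"ty": 0,"tz": 0,"yaw": 0,"claw": 0},{"tx": 0,"ty": 0,"tz": 0,"yaw": 0,"claw": 0}])

```text
time_s: 8.7
tcp_pos: [0.6413, 0.2249, 0.1642]
ee_rot: [-0.001, 0.76, 0.65, -0.002]
ft_force: [-11.0, -1.1, 4.1]
width: -0.0
gripper_force: 5.0
```

```bash
python3 lid.py
```

```text
[[ 0.09427221 -0.00104795  0.16424827]] 8.7 [-10.98968748  -1.12166666   4.10998841] 5.007840916514397
17462 0.10754826941443396 0.18659544253249422
```

Pressed against the stop with 11 N for over 0.4 s. Now back off and look for the fobs.

Call:
move_arm(steps=[{"tx": 0,"ty": -0.003,"tz": 0,"yaw": 0,"claw": 0.04},{"tx": 0,"ty": -0.004,"tz": 0,"yaw": 0,"claw": 0.0},{"tx": 0,"ty": -0.006,"tz": 0,"yaw": 0,"claw": 0.0},{"tx": -0.01,"ty": -0.03,"tz": -0.02,"yaw": 0,"claw": 0.04},{"tx": -0.01,"ty": -0.03,"tz": -0.025,"yaw": 0,"claw": 0.04},{"tx": -0.02,"ty": -0.024,"tz": -0.025,"yaw": 0,"claw": 0.04},{"tx": -0.02,"ty": -0.01,"tz": -0.026,"yaw": 0,"claw": 0.04},{"tx": -0.004,"ty": 0,"tz": 0,"yaw": 0,"claw": 0.04},{"tx": 0,"ty": 0,"tz": 0,"yaw": 0,"claw": 0.04},{"tx": 0,"ty": 0,"tz": 0,"yaw": 0,"claw": 0.04},{"tx": 0,"ty": 0,"tz": 0,"yaw": 0,"claw": 0.04}])

```text
time_s: 9.67
tcp_pos: [0.5276, 0.1779, 0.2593]
ee_rot: [-0.0, 0.761, 0.649, -0.0]
ft_force: [-0.3, -0.1, 0.1]
width: 0.0401
gripper_force: 0.0
```

```bash
cat > fobs.py <<'E'
from h import *
s=r.read_state(); print('tcp',s['tcp_pos'].round(4),box(s['tcp_pos']).round(4),s['time_s'])
im,d,c=cap('wrist'); ct=r.calibration('top'); 
cv2.imwrite('pics/last.png',im[:,:,::-1])
for n,(lo,hi) in COL.items():
    for x in blobs(im,lo,hi,200):
        P=cloud(d,c,x[3])
        if not len(P): continue
        Q=box(P); m=np.median(Q,0)
        if abs(m[1])>.12 or abs(m[0])>.07: continue
        zt=np.percentile(Q[:,2],97); t=Q[Q[:,2]>zt-.005]
        rc=cv2.minAreaRect((t[:,:2]*1000).astype(np.float32)); b=cv2.boxPoints(rc)
        e=[b[1]-b[0],b[2]-b[1]]; e=max(e,key=np.linalg.norm); yaw=np.degrees(np.arctan2(e[1],e[0]))
        yaw=(yaw-90+90)%180-90
        w=world(rc[0][0]/1000,rc[0][1]/1000,0); M=rot(s['ee_rot']); ty=np.degrees(np.arctan2(M[1,0],M[0,0]))
        dv=M.T@(np.array([w[0],w[1],.0485])-s['tcp_pos'])
        # fob y-axis world angle = box yaw + 90 + yaw
        want=-8.9+90+yaw
        print(n,'px',x[1],'box',np.round(rc[0],1),'size',np.round(rc[1],1),'zt',zt.round(4),'yaw',yaw.round(1),'| tool shift',dv.round(4),'turn',round(-(want-ty),1))
E
python3 fobs.py
```

```text
tcp [0.5276 0.1779 0.2593] [[-0.0108 -0.065   0.2593]] 9.6667
blue px [333.7 187.6] box [  4.4 -84.4] size [10.  23.6] zt 0.0674 yaw 0.9 | tool shift [-0.0193  0.0155  0.2108] turn -1.1
yellow px [295.5 146. ] box [-34.4 -41. ] size [23.8  9.9] zt 0.0673 yaw -4.2 | tool shift [ 0.024  -0.0234  0.2109] turn 4.1
green px [319.9 101.4] box [-9.6  2.4] size [24. 10.] zt 0.0676 yaw -10.8 | tool shift [0.0675 0.0012 0.2108] turn 10.6
orange px [313.8  56.3] box [-15.5  44.3] size [23.8 10.1] zt 0.0675 yaw -7.1 | tool shift [ 0.1094 -0.0048  0.2108] turn 6.9
red px [289.6  13.2] box [-37.4  81.9] size [10.  12.7] zt 0.0674 yaw 3.6 | tool shift [ 0.1469 -0.0268  0.2109] turn -3.8
```

Call:
move_arm(squeeze=35, steps=[{"tx": -0.0193,"ty": 0.0155,"tz": 0.03,"yaw": -1,"claw": 0.04},{"tx": 0,"ty": 0,"tz": 0.04,"yaw": 0,"claw": 0.04},{"tx": 0,"ty": 0,"tz": 0.04,"yaw": 0,"claw": 0.04},{"tx": 0,"ty": 0,"tz": 0.04,"yaw": 0,"claw": 0.04},{"tx": 0,"ty": 0,"tz": 0.03,"yaw": 0,"claw": 0.04},{"tx": 0,"ty": 0,"tz": 0.02,"yaw": 0,"claw": 0.04},{"tx": 0,"ty": 0,"tz": 0.0105,"yaw": 0,"claw": 0.04},{"tx": 0,"ty": 0,"tz": 0,"yaw": 0,"claw": 0.04},{"tx": 0,"ty": 0,"tz": 0,"yaw": 0,"claw": 0.04},{"tx": 0,"ty": 0,"tz": 0,"yaw": 0,"claw": 0},{"tx": 0,"ty": 0,"tz": 0,"yaw": 0,"claw": 0},{"tx": 0,"ty": 0,"tz": 0,"yaw": 0,"claw": 0},{"tx": 0,"ty": 0,"tz": 0,"yaw": 0,"claw": 0},{"tx": 0,"ty": 0,"tz": 0,"yaw": 0,"claw": 0}])

```text
time_s: 10.88
tcp_pos: [0.5408, 0.1568, 0.0513]
ee_rot: [0.001, 0.755, 0.656, 0.001]
ft_force: [-1.9, 0.3, 7.0]
width: 0.009
gripper_force: 41.5
```

Call:
move_arm(steps=[{"tx": 0,"ty": 0,"tz": -0.02,"yaw": 0,"claw": 0},{"tx": 0,"ty": 0,"tz": -0.04,"yaw": 0,"claw": 0},{"tx": 0,"ty": 0,"tz": -0.04,"yaw": 0,"claw": 0},{"tx": 0,"ty": 0,"tz": -0.04,"yaw": 0,"claw": 0},{"tx": 0,"ty": 0,"tz": -0.04,"yaw": -4,"claw": 0},{"tx": 0,"ty": 0,"tz": 0,"yaw": -4,"claw": 0},{"tx": -0.038,"ty": 0.001,"tz": 0,"yaw": 0,"claw": 0},{"tx": -0.038,"ty": 0.001,"tz": 0,"yaw": 0,"claw": 0},{"tx": -0.038,"ty": 0.001,"tz": 0,"yaw": 0,"claw": 0},{"tx": -0.038,"ty": 0.001,"tz": 0,"yaw": 0,"claw": 0},{"tx": -0.038,"ty": 0.001,"tz": 0,"yaw": 0,"claw": 0},{"tx": -0.038,"ty": 0.001,"tz": 0,"yaw": 0,"claw": 0},{"tx": -0.038,"ty": 0.001,"tz": 0,"yaw": 0,"claw": 0},{"tx": -0.038,"ty": 0.001,"tz": 0,"yaw": 0,"claw": 0},{"tx": -0.038,"ty": 0.001,"tz": 0,"yaw": 0,"claw": 0},{"tx": -0.038,"ty": 0.001,"tz": 0,"yaw": 0,"claw": 0},{"tx": -0.038,"ty": 0.001,"tz": 0,"yaw": 0,"claw": 0},{"tx": -0.034,"ty": 0.001,"tz": 0,"yaw": 0,"claw": 0},{"tx": 0,"ty": 0,"tz": 0,"yaw": 0,"claw": 0},{"tx": 0,"ty": 0,"tz": 0,"yaw": 0,"claw": 0}])

```text
time_s: 12.55
tcp_pos: [0.5503, -0.2987, 0.2291]
ee_rot: [-0.0, 0.709, 0.705, -0.0]
ft_force: [0.0, 1.3, -0.8]
width: 0.0089
gripper_force: 40.5
```

```bash
cat > rail.py <<'E'
from h import *
im,d,c=cap('wrist','rail.png')
P=cloud(d,c,np.ones(d.shape,bool))
B=P[(abs(P[:,2]-.1275)<.004)&(abs(P[:,0]-.5525)<.012)&(P[:,1]<-.0)&(P[:,1]>-.385)]
print('bar n',len(B))
for y in np.arange(-.38,0,.04):
    b=B[(B[:,1]>y)&(B[:,1]<y+.04)]
    if len(b)>20: print(round(y+.02,3),'x mid',((b[:,0].min()+b[:,0].max())/2).round(4),'z',b[:,2].max().round(4),len(b))
W=P[(P[:,2]>.14)&(P[:,2]<.17)&(abs(P[:,0]-.5525)<.03)]
if len(W): print('tops n',len(W),W.min(0).round(4),W.max(0).round(4))
go((.5525,-.295,.142),90)
E
python3 rail.py
```

```text
bar n 2827
-0.32 x mid 0.5532 z 0.1312 337
-0.28 x mid 0.5531 z 0.1315 890
-0.24 x mid 0.5534 z 0.1312 1039
-0.2 x mid 0.5541 z 0.1314 310
-0.16 x mid 0.5533 z 0.1312 251
tops n 871 [ 0.5483 -0.2067  0.1422] [ 0.5581 -0.1826  0.16  ]
at [ 0.551  -0.2961  0.2295] yaw 89.8 tilt z [-0.     0.001 -1.   ] t 12.6
tool shift [0.0011 0.0015 0.0875]
turn about tool z -0.1516022855733894 or -0.1516022855734036
```

View pics/rail.png

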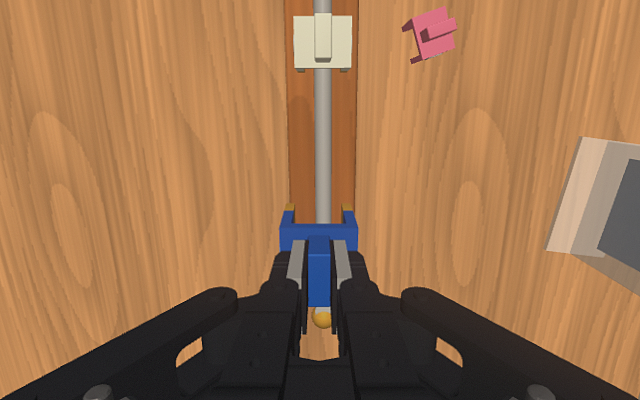

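The wrist view shows the blue fob held over the bar at (318,270), the white fob at (322,42) and the bar at column 323. The bar lies at x = 0.5533.

Call:
move_arm(steps=[{"tx": 0.001,"ty": 0.0023,"tz": 0.03,"yaw": 0,"claw": 0},{"tx": 0,"ty": 0,"tz": 0.03,"yaw": 0,"claw": 0},{"tx": 0,"ty": 0,"tz": 0.015,"yaw": 0,"claw": 0},{"tx": 0,"ty": 0,"tz": 0.008,"yaw": 0,"claw": 0},{"tx": 0,"ty": 0,"tz": 0.004,"yaw": 0,"claw": 0},{"tx": 0,"ty": 0,"tz": 0,"yaw": 0,"claw": 0},{"tx": 0,"ty": 0,"tz": 0,"yaw": 0,"claw": 0}])

```text
time_s: 13.18
tcp_pos: [0.5547, -0.2941, 0.1443]
ee_rot: [0.001, 0.707, 0.707, 0.0]
ft_force: [0.6, 0.2, 0.4]
width: 0.0085
gripper_force: 40.6
```

Call:
move_arm(steps=[{"tx": 0,"ty": -0.001,"tz": 0.002,"yaw": 0,"claw": 0},{"tx": 0,"ty": 0,"tz": 0,"yaw": 0,"claw": 0.04},{"tx": 0,"ty": 0,"tz": 0,"yaw": 0,"claw": 0.04},{"tx": 0,"ty": 0,"tz": 0,"yaw": 0,"claw": 0.04},{"tx": 0,"ty": 0,"tz": -0.037,"yaw": 0,"claw": 0.04},{"tx": 0,"ty": 0,"tz": -0.04,"yaw": 3,"claw": 0.04},{"tx": 0,"ty": 0,"tz": -0.04,"yaw": 5,"claw": 0.04},{"tx": 0.0385,"ty": -0.0083,"tz": 0,"yaw": 0,"claw": 0.04},{"tx": 0.0385,"ty": -0.0083,"tz": 0,"yaw": 0,"claw": 0.04},{"tx": 0.0385,"ty": -0.0083,"tz": 0,"yaw": 0,"claw": 0.04},{"tx": 0.0385,"ty": -0.0083,"tz": 0,"yaw": 0,"claw": 0.04},{"tx": 0.0385,"ty": -0.0083,"tz": 0,"yaw": 0,"claw": 0.04},{"tx": 0.0385,"ty": -0.0083,"tz": 0,"yaw": 0,"claw": 0.04},{"tx": 0.0385,"ty": -0.0083,"tz": 0,"yaw": 0,"claw": 0.04},{"tx": 0.0385,"ty": -0.0083,"tz": 0,"yaw": 0,"claw": 0.04},{"tx": 0.0385,"ty": -0.0083,"tz": 0,"yaw": 0,"claw": 0.04},{"tx": 0.0385,"ty": -0.0083,"tz": 0,"yaw": 0,"claw": 0.04},{"tx": 0.0385,"ty": -0.0083,"tz": 0,"yaw": 0,"claw": 0.04},{"tx": 0.0385,"ty": -0.0083,"tz": 0,"yaw": 0,"claw": 0.04}])

```text
time_s: 14.77
tcp_pos: [0.5185, 0.1785, 0.2584]
ee_rot: [0.0, 0.755, 0.655, 0.0]
ft_force: [0.8, 0.5, -0.7]
width: 0.0403
gripper_force: 0.0
```

```bash
cat > onrail.py <<'E'
from h import *
im,d,c=cap('top'); P=cloud(d,c,np.ones(d.shape,bool)); 
hsv=cv2.cvtColor(im,cv2.COLOR_RGB2HSV); v,u=np.nonzero(d>0); H=hsv[v,u]
m=(P[:,2]>.146)&(P[:,2]<.17)&(abs(P[:,0]-.5525)<.03)&(P[:,1]<.0)&(P[:,1]>-.4)
P=P[m];H=H[m];o=np.argsort(P[:,1]);P=P[o];H=H[o]
for g in np.split(np.arange(len(P)),np.nonzero(np.diff(P[:,1])>.008)[0]+1):
    if len(g)>5: print('on rail',P[g].mean(0).round(4),'ext',np.ptp(P[g],0).round(3),'zmax',P[g][:,2].max().round(4),'hue',np.median(H[g],0))
E
python3 fobs.py; python3 onrail.py
```

```text
tcp [0.5185 0.1785 0.2584] [[-0.0198 -0.0659  0.2584]] 14.7667
yellow px [304.1 145.1] box [-34.5 -40.9] size [23.8  9.9] zt 0.0675 yaw -4.3 | tool shift [ 0.0252 -0.0146  0.2099] turn 5.2
green px [329.8 100.7] box [-9.6  2.4] size [24. 10.] zt 0.0677 yaw -11.3 | tool shift [0.0681 0.011  0.2099] turn 12.2
orange px [324.7  55.4] box [-15.5  44.4] size [23.9  9.9] zt 0.0677 yaw -7.3 | tool shift [0.1102 0.0056 0.2099] turn 8.1
red px [301.6  12.5] box [-37.4  81.6] size [ 9.7 11.6] zt 0.0674 yaw 1.0 | tool shift [ 0.1477 -0.0157  0.2099] turn -0.2
on rail [ 0.5531 -0.2942  0.1585] ext [0.008 0.023 0.015] zmax 0.1645 hue [108. 225. 158.]
on rail [ 0.552  -0.1925  0.1572] ext [0.02  0.023 0.013] zmax 0.1614 hue [ 29.  39. 219.]
```

```bash
python3 -c "
from h import *
go(world(-.0345,-.041,.0505),81.1-4.3)"
```

```text
at [0.5162 0.1853 0.2587] yaw 82.6 tilt z [ 0.     0.004 -1.   ] t 14.8667
tool shift [ 0.0179 -0.0108  0.2083]
turn about tool z 5.823390124744108 or 5.823390124744094
```

Call:
move_arm(steps=[{"tx": 0.018,"ty": -0.0108,"tz": 0.02,"yaw": 0,"claw": 0.04},{"tx": 0,"ty": 0,"tz": 0.04,"yaw": 5.8,"claw": 0.04},{"tx": 0,"ty": 0,"tz": 0.04,"yaw": 0,"claw": 0.04},{"tx": 0,"ty": 0,"tz": 0.04,"yaw": 0,"claw": 0.04},{"tx": 0,"ty": 0,"tz": 0.02,"yaw": 0,"claw": 0.04},{"tx": 0,"ty": 0,"tz": 0,"yaw": 0,"claw": 0.04},{"tx": 0,"ty": 0,"tz": 0,"yaw": 0,"claw": 0.04},{"tx": 0,"ty": 0,"tz": 0,"yaw": 0,"claw": 0.04}])

```text
time_s: 15.53
tcp_pos: [0.5118, 0.1967, 0.0998]
ee_rot: [0.0, 0.787, 0.617, 0.001]
ft_force: [0.4, -0.1, 0.4]
width: 0.04
gripper_force: 0.0
```

```bash
python3 -c "
from h import *
go(world(-.0345,-.041,.0505),81.1-4.3)"
```

```text
at [0.5118 0.1967 0.0998] yaw 76.1 tilt z [ 0.002  0.001 -1.   ] t 15.5333
tool shift [ 0.0073 -0.006   0.0493]
turn about tool z -0.656454926189042 or -0.656454926189042
```

Call:
move_arm(steps=[{"tx": 0.0073,"ty": -0.006,"tz": 0,"yaw": -0.6,"claw": 0.04},{"tx": 0,"ty": 0,"tz": 0.02,"yaw": 0,"claw": 0.04},{"tx": 0,"ty": 0,"tz": 0.02,"yaw": 0,"claw": 0.04},{"tx": 0,"ty": 0,"tz": 0.0095,"yaw": 0,"claw": 0.04},{"tx": 0,"ty": 0,"tz": 0,"yaw": 0,"claw": 0.04},{"tx": 0,"ty": 0,"tz": 0,"yaw": 0,"claw": 0},{"tx": 0,"ty": 0,"tz": 0,"yaw": 0,"claw": 0},{"tx": 0,"ty": 0,"tz": 0,"yaw": 0,"claw": 0},{"tx": 0,"ty": 0,"tz": 0,"yaw": 0,"claw": 0},{"tx": 0,"ty": 0,"tz": 0,"yaw": 0,"claw": 0}])

```text
time_s: 16.37
tcp_pos: [0.5076, 0.2052, 0.0498]
ee_rot: [0.0, 0.784, 0.621, 0.001]
ft_force: [-0.9, -0.7, 7.2]
width: 0.009
gripper_force: 40.1
```

Call:
move_arm(steps=[{"tx": 0,"ty": 0,"tz": -0.02,"yaw": 0,"claw": 0},{"tx": 0,"ty": 0,"tz": -0.04,"yaw": 0,"claw": 0},{"tx": 0,"ty": 0,"tz": -0.04,"yaw": 0,"claw": 0},{"tx": 0,"ty": 0,"tz": -0.04,"yaw": -6.6,"claw": 0},{"tx": 0,"ty": 0,"tz": -0.04,"yaw": -6.6,"claw": 0},{"tx": -0.038,"ty": 0.0038,"tz": 0,"yaw": 0,"claw": 0},{"tx": -0.038,"ty": 0.0038,"tz": 0,"yaw": 0,"claw": 0},{"tx": -0.038,"ty": 0.0038,"tz": 0,"yaw": 0,"claw": 0},{"tx": -0.038,"ty": 0.0038,"tz": 0,"yaw": 0,"claw": 0},{"tx": -0.038,"ty": 0.0038,"tz": 0,"yaw": 0,"claw": 0},{"tx": -0.038,"ty": 0.0038,"tz": 0,"yaw": 0,"claw": 0},{"tx": -0.038,"ty": 0.0038,"tz": 0,"yaw": 0,"claw": 0},{"tx": -0.038,"ty": 0.0038,"tz": 0,"yaw": 0,"claw": 0},{"tx": -0.038,"ty": 0.0038,"tz": 0,"yaw": 0,"claw": 0},{"tx": -0.038,"ty": 0.0038,"tz": 0,"yaw": 0,"claw": 0},{"tx": -0.038,"ty": 0.0038,"tz": 0,"yaw": 0,"claw": 0},{"tx": -0.037,"ty": 0.0038,"tz": 0,"yaw": 0,"claw": 0},{"tx": 0,"ty": 0,"tz": 0,"yaw": 0,"claw": 0},{"tx": 0,"ty": 0,"tz": 0,"yaw": 0,"claw": 0},{"tx": 0,"ty": 0,"tz": 0,"yaw": 0,"claw": 0}])

```text
time_s: 18.03
tcp_pos: [0.5518, -0.2498, 0.2283]
ee_rot: [-0.0, 0.707, 0.707, 0.0]
ft_force: [0.5, 0.2, -0.3]
width: 0.0091
gripper_force: 39.0
```

```bash
python3 -c "
from h import *
go((.5533,-.248,.1425),90)"
```

```text
at [ 0.5518 -0.2498  0.2283] yaw 89.9 tilt z [-0.     0.001 -1.   ] t 18.0333
tool shift [0.0017 0.0015 0.0858]
turn about tool z -0.051455963363892465 or -0.051455963363878254
```

Call:
move_arm(steps=[{"tx": 0.0017,"ty": 0.0015,"tz": 0.03,"yaw": 0,"claw": 0},{"tx": 0,"ty": 0,"tz": 0.03,"yaw": 0,"claw": 0},{"tx": 0,"ty": 0,"tz": 0.016,"yaw": 0,"claw": 0},{"tx": 0,"ty": 0,"tz": 0.007,"yaw": 0,"claw": 0},{"tx": 0,"ty": 0,"tz": 0.003,"yaw": 0,"claw": 0},{"tx": 0,"ty": 0,"tz": 0,"yaw": 0,"claw": 0},{"tx": 0,"ty": 0,"tz": 0,"yaw": 0,"claw": 0.04},{"tx": 0,"ty": 0,"tz": 0,"yaw": 0,"claw": 0.04},{"tx": 0,"ty": 0,"tz": 0,"yaw": 0,"claw": 0.04},{"tx": 0,"ty": 0,"tz": -0.037,"yaw": 0,"claw": 0.04},{"tx": 0,"ty": 0,"tz": -0.04,"yaw": 3,"claw": 0.04},{"tx": 0,"ty": 0,"tz": -0.04,"yaw": 6,"claw": 0.04},{"tx": 0.0379,"ty": -0.0083,"tz": 0,"yaw": 0,"claw": 0.04},{"tx": 0.0379,"ty": -0.0083,"tz": 0,"yaw": 0,"claw": 0.04},{"tx": 0.0379,"ty": -0.0083,"tz": 0,"yaw": 0,"claw": 0.04},{"tx": 0.0379,"ty": -0.0083,"tz": 0,"yaw": 0,"claw": 0.04},{"tx": 0.0379,"ty": -0.0083,"tz": 0,"yaw": 0,"claw": 0.04},{"tx": 0.0379,"ty": -0.0083,"tz": 0,"yaw": 0,"claw": 0.04},{"tx": 0.0379,"ty": -0.0083,"tz": 0,"yaw": 0,"claw": 0.04},{"tx": 0.0379,"ty": -0.0083,"tz": 0,"yaw": 0,"claw": 0.04}])

```text
time_s: 19.7
tcp_pos: [0.5352, 0.063, 0.2604]
ee_rot: [0.001, 0.761, 0.649, 0.001]
ft_force: [0.8, 0.0, -0.0]
width: 0.04
gripper_force: 0.0
```

Call:
move_arm(steps=[{"tx": 0.0379,"ty": -0.0083,"tz": 0,"yaw": 0,"claw": 0.04},{"tx": 0.0379,"ty": -0.0083,"tz": 0,"yaw": 0,"claw": 0.04},{"tx": 0.0379,"ty": -0.0083,"tz": 0,"yaw": 0,"claw": 0.04},{"tx": 0,"ty": 0,"tz": 0,"yaw": 0,"claw": 0.04},{"tx": 0,"ty": 0,"tz": 0,"yaw": 0,"claw": 0.04},{"tx": 0,"ty": 0,"tz": 0,"yaw": 0,"claw": 0.04},{"tx": 0,"ty": 0,"tz": 0,"yaw": 0,"claw": 0.04}])

```text
time_s: 20.28
tcp_pos: [0.5293, 0.1758, 0.2596]
ee_rot: [0.0, 0.761, 0.648, 0.0]
ft_force: [-0.1, -0.8, -0.4]
width: 0.0402
gripper_force: 0.0
```

```bash
python3 fobs.py; python3 onrail.py
```

```text
tcp [0.5293 0.1758 0.2596] [[-0.0087 -0.0669  0.2596]] 20.2833
green px [317.3  99.4] box [-9.6  2.4] size [23.9  9.9] zt 0.0676 yaw -11.1 | tool shift [ 0.0694 -0.0013  0.211 ] turn 10.8
orange px [310.9  54.2] box [-15.6  44.4] size [24.  10.1] zt 0.0675 yaw -7.1 | tool shift [ 0.1114 -0.0076  0.211 ] turn 6.8
red px [286.7  12.2] box [-37.2  80.9] size [ 9.7 10.7] zt 0.0675 yaw 4.2 | tool shift [ 0.1478 -0.0293  0.211 ] turn -4.5
on rail [ 0.5532 -0.2943  0.1576] ext [0.008 0.022 0.01 ] zmax 0.1627 hue [108.  225.  158.5]
on rail [ 0.5539 -0.2462  0.1583] ext [0.008 0.023 0.012] zmax 0.164 hue [ 24.  255.  206.5]
on rail [ 0.5525 -0.1926  0.1572] ext [0.008 0.023 0.012] zmax 0.1623 hue [ 29.  39. 220.]
```

Call:
move_arm(steps=[{"tx": 0.0347,"ty": -0.0007,"tz": 0.01,"yaw": 0,"claw": 0.04},{"tx": 0.0347,"ty": -0.0007,"tz": 0.02,"yaw": 0,"claw": 0.04},{"tx": 0,"ty": 0,"tz": 0.03,"yaw": 5.4,"claw": 0.04},{"tx": 0,"ty": 0,"tz": 0.04,"yaw": 5.4,"claw": 0.04},{"tx": 0,"ty": 0,"tz": 0.04,"yaw": 0,"claw": 0.04},{"tx": 0,"ty": 0,"tz": 0.04,"yaw": 0,"claw": 0.04},{"tx": 0,"ty": 0,"tz": 0.018,"yaw": 0,"claw": 0.04},{"tx": 0,"ty": 0,"tz": 0.0095,"yaw": 0,"claw": 0.04},{"tx": 0,"ty": 0,"tz": 0,"yaw": 0,"claw": 0.04},{"tx": 0,"ty": 0,"tz": 0,"yaw": 0,"claw": 0.04},{"tx": 0,"ty": 0,"tz": 0,"yaw": 0,"claw": 0},{"tx": 0,"ty": 0,"tz": 0,"yaw": 0,"claw": 0},{"tx": 0,"ty": 0,"tz": 0,"yaw": 0,"claw": 0},{"tx": 0,"ty": 0,"tz": 0,"yaw": 0,"claw": 0},{"tx": 0,"ty": 0,"tz": 0,"yaw": 0,"claw": 0}])

```text
time_s: 21.63
tcp_pos: [0.5397, 0.2466, 0.0537]
ee_rot: [0.001, 0.819, 0.574, 0.002]
ft_force: [1.0, -1.0, 6.7]
width: 0.009
gripper_force: 39.1
```

```bash
python3 -c "
from h import *
print(box(r.read_state()['tcp_pos']))
go((.5533,-.138,.143),90)"
```

```text
[[-0.00943535  0.00466925  0.05369161]]
at [0.5397 0.2466 0.0537] yaw 70.1 tilt z [ 0.003  0.001 -1.   ] t 21.6333
tool shift [-0.3569  0.1438 -0.0897]
turn about tool z -19.873798127621612 or -19.873798127621626
```

Call:
move_arm(steps=[{"tx": 0,"ty": 0,"tz": -0.02,"yaw": 0,"claw": 0},{"tx": 0,"ty": 0,"tz": -0.04,"yaw": 0,"claw": 0},{"tx": 0,"ty": 0,"tz": -0.04,"yaw": -6.6,"claw": 0},{"tx": 0,"ty": 0,"tz": -0.04,"yaw": -6.6,"claw": 0},{"tx": 0,"ty": 0,"tz": -0.037,"yaw": -6.6,"claw": 0},{"tx": -0.0385,"ty": 0.0014,"tz": 0,"yaw": 0,"claw": 0},{"tx": -0.0385,"ty": 0.0014,"tz": 0,"yaw": 0,"claw": 0},{"tx": -0.0385,"ty": 0.0014,"tz": 0,"yaw": 0,"claw": 0},{"tx": -0.0385,"ty": 0.0014,"tz": 0,"yaw": 0,"claw": 0},{"tx": -0.0385,"ty": 0.0014,"tz": 0,"yaw": 0,"claw": 0},{"tx": -0.0385,"ty": 0.0014,"tz": 0,"yaw": 0,"claw": 0},{"tx": -0.0385,"ty": 0.0014,"tz": 0,"yaw": 0,"claw": 0},{"tx": -0.0385,"ty": 0.0014,"tz": 0,"yaw": 0,"claw": 0},{"tx": -0.0385,"ty": 0.0014,"tz": 0,"yaw": 0,"claw": 0},{"tx": -0.0385,"ty": 0.0014,"tz": 0,"yaw": 0,"claw": 0},{"tx": 0,"ty": 0,"tz": 0,"yaw": 0,"claw": 0},{"tx": 0,"ty": 0,"tz": 0,"yaw": 0,"claw": 0},{"tx": 0,"ty": 0,"tz": 0,"yaw": 0,"claw": 0}])

```text
time_s: 23.13
tcp_pos: [0.5518, -0.1383, 0.229]
ee_rot: [-0.0, 0.707, 0.707, 0.0]
ft_force: [0.3, 0.4, -0.3]
width: 0.0085
gripper_force: 38.1
```

```bash
python3 -c "
from h import *
go((.5533,-.138,.1455),90)"
```

```text
at [ 0.5518 -0.1383  0.229 ] yaw 89.9 tilt z [ 0.     0.001 -1.   ] t 23.1333
tool shift [0.0002 0.0015 0.0835]
turn about tool z -0.05358386428068229 or -0.05358386428068229
```

Call:
move_arm(steps=[{"tx": 0,"ty": 0.0015,"tz": 0.03,"yaw": 0,"claw": 0},{"tx": 0,"ty": 0,"tz": 0.03,"yaw": 0,"claw": 0},{"tx": 0,"ty": 0,"tz": 0.014,"yaw": 0,"claw": 0},{"tx": 0,"ty": 0,"tz": 0.006,"yaw": 0,"claw": 0},{"tx": 0,"ty": 0,"tz": 0.0035,"yaw": 0,"claw": 0},{"tx": 0,"ty": 0,"tz": 0,"yaw": 0,"claw": 0},{"tx": 0,"ty": 0,"tz": 0,"yaw": 0,"claw": 0.04},{"tx": 0,"ty": 0,"tz": 0,"yaw": 0,"claw": 0.04},{"tx": 0,"ty": 0,"tz": 0,"yaw": 0,"claw": 0.04},{"tx": 0,"ty": 0,"tz": -0.035,"yaw": 0,"claw": 0.04},{"tx": 0,"ty": 0,"tz": -0.04,"yaw": 3,"claw": 0.04},{"tx": 0,"ty": 0,"tz": -0.04,"yaw": 6,"claw": 0.04},{"tx": 0.0394,"ty": -0.0095,"tz": 0,"yaw": 0,"claw": 0.04},{"tx": 0.0394,"ty": -0.0095,"tz": 0,"yaw": 0,"claw": 0.04},{"tx": 0.0394,"ty": -0.0095,"tz": 0,"yaw": 0,"claw": 0.04},{"tx": 0.0394,"ty": -0.0095,"tz": 0,"yaw": 0,"claw": 0.04},{"tx": 0.0394,"ty": -0.0095,"tz": 0,"yaw": 0,"claw": 0.04},{"tx": 0.0394,"ty": -0.0095,"tz": 0,"yaw": 0,"claw": 0.04},{"tx": 0.0394,"ty": -0.0095,"tz": 0,"yaw": 0,"claw": 0.04},{"tx": 0.0394,"ty": -0.0095,"tz": 0,"yaw": 0,"claw": 0.04}])

```text
time_s: 24.8
tcp_pos: [0.5277, 0.1862, 0.2614]
ee_rot: [0.001, 0.761, 0.649, 0.001]
ft_force: [0.7, 0.3, 0.7]
width: 0.0398
gripper_force: 0.0
```

Call:
move_arm(steps=[{"tx": 0.02,"ty": 0,"tz": 0,"yaw": 0,"claw": 0.04},{"tx": 0,"ty": 0,"tz": 0,"yaw": 0,"claw": 0.04},{"tx": 0,"ty": 0,"tz": 0,"yaw": 0,"claw": 0.04},{"tx": 0,"ty": 0,"tz": 0,"yaw": 0,"claw": 0.04},{"tx": 0,"ty": 0,"tz": 0,"yaw": 0,"claw": 0.04}])

```text
time_s: 25.22
tcp_pos: [0.5317, 0.2024, 0.2605]
ee_rot: [0.0, 0.762, 0.648, -0.0]
ft_force: [0.6, -0.7, 0.7]
width: 0.0398
gripper_force: 0.0
```

```bash
python3 fobs.py; python3 onrail.py
```

```text
tcp [0.5317 0.2024 0.2605] [[-0.0105 -0.0402  0.2605]] 25.2167
orange px [313.   83.5] box [-15.5  44. ] size [24. 10.] zt 0.0676 yaw -7.6 | tool shift [ 0.0843 -0.0056  0.2119] turn 7.3
red px [289.1  35.9] box [-37.7  87.8] size [10.  24.2] zt 0.0674 yaw 3.7 | tool shift [ 0.128  -0.028   0.2119] turn -4.0
on rail [ 0.5532 -0.2943  0.1576] ext [0.008 0.023 0.013] zmax 0.1626 hue [108.  225.5 159. ]
on rail [ 0.5538 -0.2463  0.1568] ext [0.01  0.023 0.017] zmax 0.1635 hue [ 24.  255.  208.5]
on rail [ 0.5524 -0.1927  0.1572] ext [0.008 0.023 0.015] zmax 0.1641 hue [ 29.  39. 220.]
on rail [ 0.5534 -0.139   0.1584] ext [0.008 0.023 0.012] zmax 0.1656 hue [ 67. 214. 126.]
```

Call:
move_arm(steps=[{"tx": 0.0281,"ty": -0.0019,"tz": 0.01,"yaw": 0,"claw": 0.04},{"tx": 0.0281,"ty": -0.0019,"tz": 0.01,"yaw": 0,"claw": 0.04},{"tx": 0.0281,"ty": -0.0019,"tz": 0.015,"yaw": 0,"claw": 0.04},{"tx": 0,"ty": 0,"tz": 0.03,"yaw": 3.5,"claw": 0.04},{"tx": 0,"ty": 0,"tz": 0.04,"yaw": 3.8,"claw": 0.04},{"tx": 0,"ty": 0,"tz": 0.04,"yaw": 0,"claw": 0.04},{"tx": 0,"ty": 0,"tz": 0.035,"yaw": 0,"claw": 0.04},{"tx": 0,"ty": 0,"tz": 0.018,"yaw": 0,"claw": 0.04},{"tx": 0,"ty": 0,"tz": 0.01,"yaw": 0,"claw": 0.04},{"tx": 0,"ty": 0,"tz": 0,"yaw": 0,"claw": 0.04},{"tx": 0,"ty": 0,"tz": 0,"yaw": 0,"claw": 0.04},{"tx": 0,"ty": 0,"tz": 0,"yaw": 0,"claw": 0},{"tx": 0,"ty": 0,"tz": 0,"yaw": 0,"claw": 0},{"tx": 0,"ty": 0,"tz": 0,"yaw": 0,"claw": 0},{"tx": 0,"ty": 0,"tz": 0,"yaw": 0,"claw": 0},{"tx": 0,"ty": 0,"tz": 0,"yaw": 0,"claw": 0}])

```text
time_s: 26.65
tcp_pos: [0.5401, 0.2887, 0.0542]
ee_rot: [0.001, 0.801, 0.599, 0.002]
ft_force: [1.7, -1.4, 6.4]
width: 0.009
gripper_force: 38.9
```

```bash
python3 -c "
from h import *
print(box(r.read_state()['tcp_pos']))
go((.5533,-.092,.143),90)"
```

```text
[[-0.01552904  0.04636272  0.05418948]]
at [0.5401 0.2887 0.0542] yaw 73.6 tilt z [ 0.003  0.001 -1.   ] t 26.65
tool shift [-0.3613  0.1203 -0.0892]
turn about tool z -16.382673924206102 or -16.382673924206102
```

Call:
move_arm(steps=[{"tx": 0,"ty": 0,"tz": -0.02,"yaw": 0,"claw": 0},{"tx": 0,"ty": 0,"tz": -0.04,"yaw": 0,"claw": 0},{"tx": 0,"ty": 0,"tz": -0.04,"yaw": -5.4,"claw": 0},{"tx": 0,"ty": 0,"tz": -0.04,"yaw": -5.4,"claw": 0},{"tx": 0,"ty": 0,"tz": -0.037,"yaw": -5.5,"claw": 0},{"tx": -0.0382,"ty": 0.0014,"tz": 0,"yaw": 0,"claw": 0},{"tx": -0.0382,"ty": 0.0014,"tz": 0,"yaw": 0,"claw": 0},{"tx": -0.0382,"ty": 0.0014,"tz": 0,"yaw": 0,"claw": 0},{"tx": -0.0382,"ty": 0.0014,"tz": 0,"yaw": 0,"claw": 0},{"tx": -0.0382,"ty": 0.0014,"tz": 0,"yaw": 0,"claw": 0},{"tx": -0.0382,"ty": 0.0014,"tz": 0,"yaw": 0,"claw": 0},{"tx": -0.0382,"ty": 0.0014,"tz": 0,"yaw": 0,"claw": 0},{"tx": -0.0382,"ty": 0.0014,"tz": 0,"yaw": 0,"claw": 0},{"tx": -0.0382,"ty": 0.0014,"tz": 0,"yaw": 0,"claw": 0},{"tx": -0.0382,"ty": 0.0014,"tz": 0,"yaw": 0,"claw": 0},{"tx": 0,"ty": 0,"tz": 0,"yaw": 0,"claw": 0},{"tx": 0,"ty": 0,"tz": 0,"yaw": 0,"claw": 0},{"tx": 0,"ty": 0,"tz": 0,"yaw": 0,"claw": 0}])

```text
time_s: 28.15
tcp_pos: [0.5522, -0.0932, 0.2295]
ee_rot: [-0.0, 0.707, 0.707, 0.0]
ft_force: [-0.0, 0.8, -1.2]
width: 0.0086
gripper_force: 37.9
```

```bash
python3 -c "
from h import *
go((.5533,-.092,.1455),90)"
```

```text
at [ 0.5522 -0.0932  0.2295] yaw 89.9 tilt z [ 0.     0.001 -1.   ] t 28.15
tool shift [0.0011 0.0011 0.084 ]
turn about tool z -0.05662760909105202 or -0.05662760909103781
```

Call:
move_arm(steps=[{"tx": 0.001,"ty": 0.0011,"tz": 0.03,"yaw": 0,"claw": 0},{"tx": 0,"ty": 0,"tz": 0.03,"yaw": 0,"claw": 0},{"tx": 0,"ty": 0,"tz": 0.014,"yaw": 0,"claw": 0},{"tx": 0,"ty": 0,"tz": 0.006,"yaw": 0,"claw": 0},{"tx": 0,"ty": 0,"tz": 0.004,"yaw": 0,"claw": 0},{"tx": 0,"ty": 0,"tz": 0,"yaw": 0,"claw": 0},{"tx": 0,"ty": 0,"tz": 0,"yaw": 0,"claw": 0.04},{"tx": 0,"ty": 0,"tz": 0,"yaw": 0,"claw": 0.04},{"tx": 0,"ty": 0,"tz": 0,"yaw": 0,"claw": 0.04},{"tx": 0,"ty": 0,"tz": -0.035,"yaw": 0,"claw": 0.04},{"tx": 0,"ty": 0,"tz": -0.04,"yaw": 3,"claw": 0.04},{"tx": 0,"ty": 0,"tz": -0.04,"yaw": 6,"claw": 0.04},{"tx": 0.037,"ty": -0.0087,"tz": 0,"yaw": 0,"claw": 0.04},{"tx": 0.037,"ty": -0.0087,"tz": 0,"yaw": 0,"claw": 0.04},{"tx": 0.037,"ty": -0.0087,"tz": 0,"yaw": 0,"claw": 0.04},{"tx": 0.037,"ty": -0.0087,"tz": 0,"yaw": 0,"claw": 0.04},{"tx": 0.037,"ty": -0.0087,"tz": 0,"yaw": 0,"claw": 0.04},{"tx": 0.037,"ty": -0.0087,"tz": 0,"yaw": 0,"claw": 0.04},{"tx": 0.037,"ty": -0.0087,"tz": 0,"yaw": 0,"claw": 0.04},{"tx": 0.037,"ty": -0.0087,"tz": 0,"yaw": 0,"claw": 0.04}])

```text
time_s: 29.82
tcp_pos: [0.5312, 0.2121, 0.2612]
ee_rot: [0.0, 0.761, 0.649, 0.001]
ft_force: [1.4, -0.3, 0.4]
width: 0.0398
gripper_force: 0.0
```

Call:
move_arm(steps=[{"tx": 0.02,"ty": 0,"tz": 0,"yaw": 0,"claw": 0.04},{"tx": 0,"ty": 0,"tz": 0,"yaw": 0,"claw": 0.04},{"tx": 0,"ty": 0,"tz": 0,"yaw": 0,"claw": 0.04},{"tx": 0,"ty": 0,"tz": 0,"yaw": 0,"claw": 0.04},{"tx": 0,"ty": 0,"tz": 0,"yaw": 0,"claw": 0.04}])

```text
time_s: 30.23
tcp_pos: [0.5351, 0.2285, 0.2605]
ee_rot: [0.0, 0.762, 0.648, -0.0]
ft_force: [-0.3, -0.3, 0.2]
width: 0.0397
gripper_force: 0.0
```

```bash
python3 fobs.py; python3 onrail.py
```

```text
tcp [0.5351 0.2285 0.2605] [[-0.0112 -0.0139  0.2605]] 30.2333
red px [290.5  65.4] box [-37.7  87.5] size [10.1 24.2] zt 0.0675 yaw 3.5 | tool shift [ 0.1014 -0.0271  0.2119] turn -3.8
on rail [ 0.5532 -0.2942  0.1579] ext [0.008 0.023 0.013] zmax 0.164 hue [108. 225. 160.]
on rail [ 0.5538 -0.2462  0.1575] ext [0.01  0.022 0.017] zmax 0.163 hue [ 24. 255. 210.]
on rail [ 0.5524 -0.1927  0.1573] ext [0.008 0.022 0.015] zmax 0.1628 hue [ 29.  39. 222.]
on rail [ 0.5534 -0.1391  0.1578] ext [0.008 0.023 0.009] zmax 0.1618 hue [ 67. 214. 127.]
on rail [ 0.5541 -0.093   0.158 ] ext [0.008 0.023 0.009] zmax 0.1627 hue [ 13.  255.  214.5]
```

Call:
move_arm(steps=[{"tx": 0.0338,"ty": -0.009,"tz": 0.01,"yaw": 0,"claw": 0.032},{"tx": 0.0338,"ty": -0.009,"tz": 0.01,"yaw": 0,"claw": 0.032},{"tx": 0.0338,"ty": -0.009,"tz": 0.015,"yaw": 0,"claw": 0.032},{"tx": 0,"ty": 0,"tz": 0.03,"yaw": -3.8,"claw": 0.032},{"tx": 0,"ty": 0,"tz": 0.04,"yaw": 0,"claw": 0.032},{"tx": 0,"ty": 0,"tz": 0.04,"yaw": 0,"claw": 0.032},{"tx": 0,"ty": 0,"tz": 0.035,"yaw": 0,"claw": 0.032},{"tx": 0,"ty": 0,"tz": 0.018,"yaw": 0,"claw": 0.032},{"tx": 0,"ty": 0,"tz": 0.01,"yaw": 0,"claw": 0.032},{"tx": 0,"ty": 0,"tz": 0,"yaw": 0,"claw": 0.032},{"tx": 0,"ty": 0,"tz": 0,"yaw": 0,"claw": 0.032},{"tx": 0,"ty": 0,"tz": 0,"yaw": 0,"claw": 0},{"tx": 0,"ty": 0,"tz": 0,"yaw": 0,"claw": 0},{"tx": 0,"ty": 0,"tz": 0,"yaw": 0,"claw": 0},{"tx": 0,"ty": 0,"tz": 0,"yaw": 0,"claw": 0},{"tx": 0,"ty": 0,"tz": 0,"yaw": 0,"claw": 0}])

```text
time_s: 31.67
tcp_pos: [0.525, 0.3355, 0.0546]
ee_rot: [0.0, 0.739, 0.674, 0.002]
ft_force: [-0.1, -1.5, 7.7]
width: 0.0091
gripper_force: 36.5
```

```bash
python3 -c "
from h import *
print(box(r.read_state()['tcp_pos']))
go((.5533,-.047,.143),90)"
```

```text
[[-0.03773687  0.09021656  0.0545888 ]]
at [0.525  0.3355 0.0546] yaw 84.7 tilt z [ 0.003  0.002 -1.   ] t 31.6667
tool shift [-0.3781  0.0636 -0.089 ]
turn about tool z -5.269449985594619 or -5.269449985594633
```

Call:
move_arm(steps=[{"tx": 0,"ty": 0,"tz": -0.02,"yaw": 0,"claw": 0},{"tx": 0,"ty": 0,"tz": -0.04,"yaw": 0,"claw": 0},{"tx": 0,"ty": 0,"tz": -0.04,"yaw": 0,"claw": 0},{"tx": 0,"ty": 0,"tz": -0.04,"yaw": -2.5,"claw": 0},{"tx": 0,"ty": 0,"tz": -0.037,"yaw": -2.7,"claw": 0},{"tx": -0.0383,"ty": 0.0029,"tz": 0,"yaw": 0,"claw": 0},{"tx": -0.0383,"ty": 0.0029,"tz": 0,"yaw": 0,"claw": 0},{"tx": -0.0383,"ty": 0.0029,"tz": 0,"yaw": 0,"claw": 0},{"tx": -0.0383,"ty": 0.0029,"tz": 0,"yaw": 0,"claw": 0},{"tx": -0.0383,"ty": 0.0029,"tz": 0,"yaw": 0,"claw": 0},{"tx": -0.0383,"ty": 0.0029,"tz": 0,"yaw": 0,"claw": 0},{"tx": -0.0383,"ty": 0.0029,"tz": 0,"yaw": 0,"claw": 0},{"tx": -0.0383,"ty": 0.0029,"tz": 0,"yaw": 0,"claw": 0},{"tx": -0.0383,"ty": 0.0029,"tz": 0,"yaw": 0,"claw": 0},{"tx": -0.0383,"ty": 0.0029,"tz": 0,"yaw": 0,"claw": 0},{"tx": 0,"ty": 0,"tz": 0,"yaw": 0,"claw": 0},{"tx": 0,"ty": 0,"tz": 0,"yaw": 0,"claw": 0},{"tx": 0,"ty": 0,"tz": 0,"yaw": 0,"claw": 0}])

```text
time_s: 33.17
tcp_pos: [0.5524, -0.0479, 0.2298]
ee_rot: [0.0, 0.707, 0.707, 0.0]
ft_force: [0.2, 0.9, -0.4]
width: 0.0089
gripper_force: 35.6
```

```bash
python3 -c "
from h import *
go((.5533,-.048,.1457),90)"
```

```text
at [ 0.5524 -0.0479  0.2298] yaw 89.9 tilt z [ 0.001  0.    -1.   ] t 33.1667
tool shift [-0.0002  0.0009  0.0841]
turn about tool z -0.05599210352535522 or -0.05599210352534101
```

Call:
move_arm(steps=[{"tx": 0,"ty": 0.0009,"tz": 0.03,"yaw": 0,"claw": 0},{"tx": 0,"ty": 0,"tz": 0.03,"yaw": 0,"claw": 0},{"tx": 0,"ty": 0,"tz": 0.014,"yaw": 0,"claw": 0},{"tx": 0,"ty": 0,"tz": 0.006,"yaw": 0,"claw": 0},{"tx": 0,"ty": 0,"tz": 0.004,"yaw": 0,"claw": 0},{"tx": 0,"ty": 0,"tz": 0,"yaw": 0,"claw": 0},{"tx": 0,"ty": 0,"tz": 0,"yaw": 0,"claw": 0.04},{"tx": 0,"ty": 0,"tz": 0,"yaw": 0,"claw": 0.04},{"tx": 0,"ty": 0,"tz": 0,"yaw": 0,"claw": 0.04},{"tx": 0,"ty": 0,"tz": -0.035,"yaw": 0,"claw": 0.04},{"tx": 0,"ty": 0,"tz": -0.04,"yaw": 3,"claw": 0.04},{"tx": 0,"ty": 0,"tz": -0.04,"yaw": 6,"claw": 0.0},{"tx": 0.01,"ty": 0,"tz": -0.02,"yaw": 0,"claw": 0},{"tx": 0.03,"ty": 0,"tz": 0,"yaw": 0,"claw": 0},{"tx": 0.03,"ty": 0,"tz": 0,"yaw": 0,"claw": 0},{"tx": 0,"ty": 0,"tz": 0,"yaw": 0,"claw": 0},{"tx": 0,"ty": 0,"tz": 0,"yaw": 0,"claw": 0},{"tx": 0,"ty": 0,"tz": 0,"yaw": 0,"claw": 0}])

```text
time_s: 34.67
tcp_pos: [0.5644, 0.0205, 0.2805]
ee_rot: [0.0, 0.761, 0.649, 0.0]
ft_force: [0.9, -1.1, -0.1]
width: 0.0002
gripper_force: 0.0
```

```bash
python3 onrail.py; python3 - <<'E'
from h import *
im,d,c=cap('scene','scene2.png')
go(world(.178,0,.28),81.1)
E
```

```text
on rail [ 0.5532 -0.2942  0.1577] ext [0.008 0.023 0.013] zmax 0.1625 hue [108.  225.5 160.5]
on rail [ 0.5538 -0.2464  0.1576] ext [0.01  0.023 0.016] zmax 0.1628 hue [ 24. 255. 211.]
on rail [ 0.5523 -0.1927  0.1577] ext [0.008 0.023 0.019] zmax 0.165 hue [ 29.  39. 223.]
on rail [ 0.5534 -0.139   0.158 ] ext [0.008 0.024 0.012] zmax 0.1628 hue [ 67. 214. 127.]
on rail [ 0.5541 -0.093   0.1582] ext [0.008 0.023 0.011] zmax 0.1624 hue [ 13. 255. 214.]
at [0.5644 0.0193 0.2802] yaw 80.8 tilt z [-0. -0. -1.] t 34.7667
tool shift [2.166e-01 1.269e-01 1.000e-04]
turn about tool z -0.2611831549114214 or -0.2611831549114072
```

View pics/scene2.png

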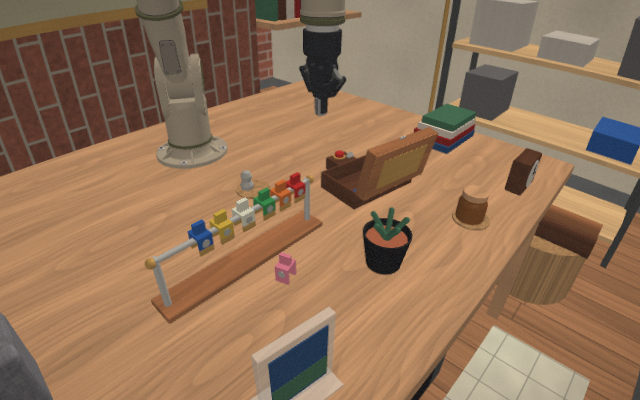

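The scene view shows all five fobs and the white one on the bar, from blue (200,235) to red (297,185). The lid is open at (400,160).

Call:
move_arm(steps=[{"tx": 0.031,"ty": 0.0181,"tz": 0,"yaw": 0,"claw": 0},{"tx": 0.031,"ty": 0.0181,"tz": 0,"yaw": 0,"claw": 0},{"tx": 0.031,"ty": 0.0181,"tz": 0,"yaw": 0,"claw": 0},{"tx": 0.031,"ty": 0.0181,"tz": 0,"yaw": 0,"claw": 0},{"tx": 0.031,"ty": 0.0181,"tz": 0,"yaw": 0,"claw": 0},{"tx": 0.031,"ty": 0.0181,"tz": 0,"yaw": 0,"claw": 0},{"tx": 0.031,"ty": 0.0181,"tz": 0,"yaw": 0,"claw": 0},{"tx": 0,"ty": 0,"tz": 0,"yaw": 0,"claw": 0},{"tx": 0,"ty": 0,"tz": 0,"yaw": 0,"claw": 0},{"tx": 0,"ty": 0,"tz": 0,"yaw": 0,"claw": 0}])

```text
time_s: 35.6
tcp_pos: [0.7239, 0.214, 0.2796]
ee_rot: [-0.0, 0.761, 0.649, -0.0]
ft_force: [0.1, -0.3, 0.1]
width: 0.0
gripper_force: 0.0
```

```bash
python3 onrail.py|tail -2; python3 - <<'E'
from h import *
im,d,c=cap('wrist')
s=r.read_state();print(box(s['tcp_pos']))
Q=box(cloud(d,c,np.ones(d.shape,bool)))
for lo in (.14,.15,.16,.17,.18):
  L=Q[(Q[:,2]>lo)&(Q[:,2]<lo+.01)&(Q[:,0]>.06)&(Q[:,0]<.2)&(Q[:,1]>.02)&(Q[:,1]<.1)]; print(lo,len(L),L[:,0].max() if len(L) else 0,L[:,0].min() if len(L) else 0)
go(world(.178,0,.155),81.1)
E
```

```text
on rail [ 0.554  -0.093   0.1586] ext [0.008 0.023 0.016] zmax 0.1691 hue [ 13. 255. 213.]
on rail [ 0.5537 -0.0492  0.1565] ext [0.01  0.021 0.013] zmax 0.1619 hue [  1. 246. 190.]
[[ 0.17785657 -0.00029843  0.28139747]]
0.14 0 0 0
0.15 72 0.12537793728976274 0.1240991205443073
0.16 0 0 0
0.17 176 0.12953916598482182 0.12197879122847931
0.18 5810 0.12971018466871526 0.09798975701221234
at [0.7239 0.2126 0.2814] yaw 80.8 tilt z [ 0.001 -0.001 -1.   ] t 35.7
tool shift [ 0.0004 -0.      0.1264]
turn about tool z -0.3151065410251448 or -0.315106541025159
```

Call:
move_arm(steps=[{"tx": 0,"ty": 0,"tz": 0.031,"yaw": 0,"claw": 0},{"tx": 0,"ty": 0,"tz": 0.031,"yaw": 0,"claw": 0},{"tx": 0,"ty": 0,"tz": 0.031,"yaw": 0,"claw": 0},{"tx": 0,"ty": 0,"tz": 0.03,"yaw": 0,"claw": 0},{"tx": 0,"ty": -0.02,"tz": 0,"yaw": 0,"claw": 0},{"tx": 0,"ty": -0.013,"tz": 0,"yaw": 0,"claw": 0},{"tx": 0,"ty": -0.01,"tz": 0,"yaw": 0,"claw": 0},{"tx": 0,"ty": -0.01,"tz": -0.0035,"yaw": 0,"claw": 0},{"tx": 0,"ty": -0.0095,"tz": -0.0035,"yaw": 0,"claw": 0},{"tx": 0,"ty": -0.0155,"tz": -0.0022,"yaw": 0,"claw": 0},{"tx": 0,"ty": -0.0155,"tz": -0.0022,"yaw": 0,"claw": 0},{"tx": 0,"ty": -0.0155,"tz": 0.0019,"yaw": 0,"claw": 0},{"tx": 0,"ty": -0.0155,"tz": 0.0019,"yaw": 0,"claw": 0},{"tx": 0,"ty": -0.0145,"tz": 0.0058,"yaw": 0,"claw": 0},{"tx": 0,"ty": -0.0145,"tz": 0.0058,"yaw": 0,"claw": 0}])

```text
time_s: 36.95
tcp_pos: [0.572, 0.2369, 0.1548]
ee_rot: [0.002, 0.762, 0.648, 0.001]
ft_force: [1.5, -0.4, -0.3]
width: -0.0002
gripper_force: 0.2
```

```bash
python3 - <<'E'
from h import *
s=r.read_state();print(box(s['tcp_pos']),s['ft_force'])
im,d,c=cap('wrist')
Q=box(cloud(d,c,np.ones(d.shape,bool)))
L=Q[(Q[:,2]>.055)&(Q[:,0]>-.09)&(Q[:,0]<.12)&(Q[:,1]>.03)&(Q[:,1]<.09)]
i=L[:,2].argmax(); print(len(L),'highest',L[i],'front',L[L[:,0].argmin()]); print(np.polyfit(L[:,0],L[:,2],1))
cv2.imwrite('pics/w5.png',im[:,:,::-1])
E
```

```text
[[2.39588095e-02 6.86762753e-05 1.54797088e-01]] [ 1.47062715 -0.39093294 -0.25721371]
32872 highest [-0.00102688  0.07113453  0.17597278] front [-0.0250952   0.0769566   0.15182026]
[-0.85691601  0.16353659]
```

Call:
move_arm(steps=[{"tx": 0,"ty": -0.0125,"tz": 0.0094,"yaw": 0,"claw": 0},{"tx": 0,"ty": -0.0125,"tz": 0.0094,"yaw": 0,"claw": 0},{"tx": 0,"ty": -0.0095,"tz": 0.0123,"yaw": 0,"claw": 0},{"tx": 0,"ty": -0.0095,"tz": 0.0123,"yaw": 0,"claw": 0},{"tx": 0,"ty": -0.006,"tz": 0.014,"yaw": 0,"claw": 0},{"tx": 0,"ty": -0.008,"tz": 0.009,"yaw": 0,"claw": 0},{"tx": 0,"ty": -0.004,"tz": 0,"yaw": 0,"claw": 0},{"tx": 0,"ty": 0,"tz": 0,"yaw": 0,"claw": 0},{"tx": 0,"ty": 0,"tz": 0,"yaw": 0,"claw": 0}])

```text
time_s: 37.75
tcp_pos: [0.5115, 0.2481, 0.0883]
ee_rot: [0.001, 0.761, 0.649, 0.0]
ft_force: [-2.3, -1.2, 2.7]
width: 0.0001
gripper_force: 1.6
```

```bash
cat > lid2.py <<'E'
from h import *
s=r.read_state();print(box(s['tcp_pos']),s['ft_force'],s['time_s'])
im,d,c=cap('wrist')
Q=box(cloud(d,c,np.ones(d.shape,bool)))
L=Q[(Q[:,2]>.06)&(Q[:,0]>-.06)&(Q[:,0]<.06)&(Q[:,1]>.03)&(Q[:,1]<.09)]
print(len(L),'plane slope',np.polyfit(L[:,0],L[:,2],1), L[:,2].std())
E
python3 lid2.py
```

```text
[[-0.03757093  0.00177131  0.08827518]] [-2.27402945 -1.23338946  2.69894972] 37.75
43087 plane slope [-0.05243065  0.08604681] 0.001950406181599021
```

Call:
move_arm(steps=[{"tx": 0,"ty": -0.013,"tz": 0,"yaw": 0,"claw": 0},{"tx": 0,"ty": 0,"tz": 0.003,"yaw": 0,"claw": 0},{"tx": 0,"ty": 0,"tz": 0.003,"yaw": 0,"claw": 0},{"tx": 0,"ty": 0,"tz": 0.002,"yaw": 0,"claw": 0},{"tx": 0,"ty": 0,"tz": 0,"yaw": 0,"claw": 0},{"tx": 0,"ty": 0,"tz": 0,"yaw": 0,"claw": 0},{"tx": 0,"ty": 0,"tz": 0,"yaw": 0,"claw": 0}])

```text
time_s: 38.38
tcp_pos: [0.4985, 0.2515, 0.0815]
ee_rot: [0.001, 0.761, 0.649, 0.0]
ft_force: [-10.1, -6.0, 28.0]
width: 0.0004
gripper_force: 14.1
```

```bash
python3 lid2.py
```

```text
[[-0.05092146  0.00317848  0.08151317]] [-10.11630477  -6.01217684  27.99197335] 38.3833
44726 plane slope [0.00330099 0.08203018] 0.0007516140524082173
```

Shut under 28 N. Now lift clear and check that it stays shut.

Call:
move_arm(steps=[{"tx": 0,"ty": 0,"tz": -0.01,"yaw": 0,"claw": 0},{"tx": 0,"ty": 0,"tz": -0.03,"yaw": 0,"claw": 0},{"tx": 0,"ty": 0,"tz": -0.04,"yaw": 0,"claw": 0},{"tx": 0,"ty": 0,"tz": -0.04,"yaw": 0,"claw": 0},{"tx": 0,"ty": 0,"tz": -0.04,"yaw": 0,"claw": 0},{"tx": 0,"ty": 0,"tz": 0,"yaw": 0,"claw": 0},{"tx": 0,"ty": 0,"tz": 0,"yaw": 0,"claw": 0},{"tx": 0,"ty": 0,"tz": 0,"yaw": 0,"claw": 0},{"tx": 0,"ty": 0,"tz": 0,"yaw": 0,"claw": 0},{"tx": 0,"ty": 0,"tz": 0,"yaw": 0,"claw": 0}])

```text
time_s: 39.27
tcp_pos: [0.4975, 0.2504, 0.2373]
ee_rot: [-0.0, 0.761, 0.649, -0.001]
ft_force: [-0.3, -0.2, -0.2]
width: 0.0005
gripper_force: 0.0
```

```bash
python3 lid2.py; python3 onrail.py; python3 -c "
from h import *
im,d,c=cap('scene','scene3.png')"
```

```text
[[-0.05168535  0.00189228  0.23734471]] [-0.27085802 -0.18950337 -0.18336569] 39.2667
10726 plane slope [-0.00173135  0.08246463] 0.0008180885184212686
on rail [ 0.5532 -0.2943  0.1576] ext [0.008 0.023 0.012] zmax 0.1631 hue [108.  225.  156.5]
on rail [ 0.5538 -0.2466  0.1575] ext [0.01  0.022 0.019] zmax 0.1656 hue [ 24. 255. 206.]
on rail [ 0.5524 -0.1927  0.1573] ext [0.008 0.023 0.014] zmax 0.1628 hue [ 29.  39. 218.]
on rail [ 0.5534 -0.139   0.1582] ext [0.008 0.023 0.015] zmax 0.1657 hue [ 67. 213. 126.]
on rail [ 0.5541 -0.0931  0.1577] ext [0.008 0.023 0.009] zmax 0.1622 hue [ 13.  255.  210.5]
on rail [ 0.5535 -0.0492  0.157 ] ext [0.01  0.023 0.019] zmax 0.1653 hue [  1. 247. 187.]
```

View pics/scene3.png

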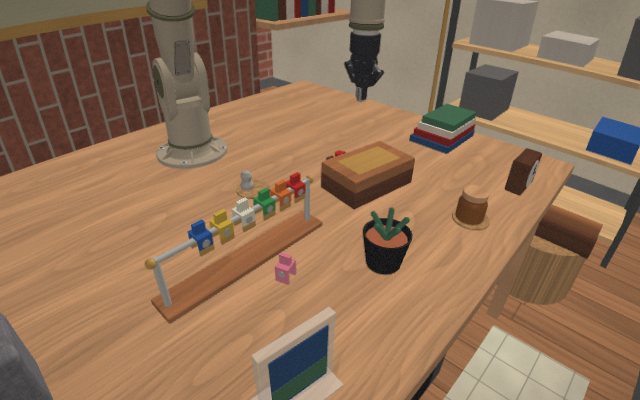

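The lid is shut at (368,165), all six fobs hang on the bar from (200,235) to (297,185), the planter is unmoved at (386,240), and the arm is clear.

```bash
python3 -c "
from cell import r
print(r.sign_off())"
```

```text
the job is handed in; nothing more can be done
None
```

The job is handed in: all five coloured fobs and the white one hang on the bar, the lid stayed shut after I lifted off, and the planter stands where it was; the sign-off gave no verdict.

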